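# Fetch the gold telescope from under the cabinet sash and weigh it

## Task

Lift the sash of the clear clean cabinet by its red tab until it stays up by itself, nearly as high as it goes. Then reach in under it, take out the gold-coloured telescope module (not the black star tracker) and set it down gently, upright, on the middle of the balance's round steel pan. Leave the sash up.

Things in the scene. Friction and masses are not known exactly. Their poses are not given: they have to be found in the camera images.
- sash (a joint): height of the cabinet's upright sliding front panel (sash, 380 mm wide, 10 mm thick) above closed, in m: 0 closed (start), 0.19 top stop; lower edge 6 mm above the table when closed. About 8 N lifts it. Let go below about 0.08 it sinks shut; above 0.13 friction holds it. It runs between two fixed posts 375 mm tall, 22 x 16 mm, 202 mm either side of its middle.
- sash_tab (a point): centre of the red lift tab 38 mm in front of the middle of the sash: an upright plate 30 mm wide (y), 14 mm thick (x), 46 mm tall, carried by a strip from the sash's top edge; 165 mm above the table when closed; rises with the sash. x points level into the cabinet, square to the sash; z up. Cabinet: floor at 4 mm, fixed clear roof at 180 to 186 mm, inside 388 mm wide, 236 mm deep.
- telescope_mid (a point): centre (half-way up) of the gold telescope module on the cabinet floor, 30 to 38 mm behind the sash plane: upright barrel 38 mm across, black band near the top, foot 42 mm across and 8 mm high, 60 mm tall, 0.2 to 0.45 kg; z is its upright axis. A black star tracker of the same shape with a white band stands 110 to 150 mm to its left or right; a blue battery box 40 mm high lies deeper in.
- pan_center (a point): centre of the top face of the balance's round steel pan, 116 mm across, 45 mm above the table; fixed, does not sink. Balance body white, 200 x 160 mm, 34 mm high, with a blue display on the robot's side; the pan centre lies 30 mm beyond its middle. It stands left or right, in front of the cabinet. z is up.

How it is judged:
By the outcome, as a careful person would: the job done as asked, in the order asked, and still so for the second after the job is handed in, with the robot touching nothing.
It also fails if it takes over 54 s, if anything falls off the work surface, if the arm or the gripper's body presses on something with over 40 N, if the wrist force passes 120 N, or if a joint passes its speed limit or range.

## Robot

A 6-joint arm with a two-finger parallel gripper is mounted at the origin on the work surface. World frame = base frame: x ahead of the robot, y to its left, z up, the work surface at z = 0. Lengths are in mm, angles in degrees, forces in N, time in s.
With the tool pointing down it reaches from about 350 to 850 mm from the base axis. Payload 8.1 kg.
Tool frame: the origin (TCP) lies midway between the tips of the shut fingers; the grasp point (between the pads) lies 19 mm behind it (r.tcp_to_grasp is the distance from the TCP to the grasp point, in mm); z points along the fingers, y is the direction in which the jaws open and shut (so a half turn about z gives the same grasp; the last joint's range is limited). The gripper opens to 85 mm and grips with 20 to 120 N. Pads are 22 mm wide; open, the fingers measure 114 mm over their backs; the gripper's body (76 mm by 85 mm) begins 54 mm behind the grasp point. The pads swing forward as they close: fully open they stand 13 mm farther back than shut.
Start: joints at [66.154, 7.471, 85.268, -0, 87.261, -4.893], TCP at [194.858, 567.482, 231.292] pointing down, gripper open.
Joint ranges: [-169.43, 169.43], [-51.17, 129.36], [1.28, 143.12], [-76.62, 256.62], [0, 156.53], [-152.29, 152.29]. Speed limits (degrees/s): [136.94, 136.94, 159.86, 180, 180, 180].

## Interface

Orientations are given as [roll, pitch, yaw] about the fixed x, y, z axes, in that order (R = Rz(yaw) Ry(pitch) Rx(roll)).
In Python, from bench import r gives the robot as it stands.
- The arm moves only by the tool jog_arm, never from a script. Its argument "targets" is a list of rows, each a list of 7 numbers: the shift along the tool's x, y, z in m, then the turn, a rotation vector about the tool's x, y, z in rad, then the closure, from 0 (fully open) to 1 (shut). In form: [[dx, dy, dz, wx, wy, wz, claw], ...]. A call has 1 to 5 rows; each row is the pose to reach, as a shift and turn from the pose commanded when the call began, along the tool's axes at that moment; what a row does not reach only later rows make up. A row lasts 1/12 s, in which the tool goes at most 41.7 mm and 7.16 degrees, less where a joint would pass 70% of its speed; a pose out of reach is approached as far as the arm can. A call with a gripper value outside its range is refused whole. The fingers move at their own pace and stop on an object; "newtons" is the grip in N (left out, the last holds). Time passes only in rows, so rows that repeat a pose let the fingers close. It gives the time, the measured TCP pose, the force and the opening at its end, in the units of the state.
- r.sense(): the state, without advancing time (a new reading comes with each control period).
- r.snapshot(name): name is "side" or "top" or "wrist"; returns a dict with "pixels" (420x560x3 uint8, red, green, blue), "fx", "fy", "cx", "cy" (pixels), "origin" and "attitude" of the camera in the world. Camera axes: x right, y down, z forward; pixel columns grow to the right and rows downward; lengths in mm; the calibration is good to about 2 mm. A picture is of the moment at which its call begins. There is no depth.
- r.hand_in(): hands the job in, once; it reports no verdict.
The state is a dict: "time": time; "joint_pos": joint angles; "qd": joint speeds; "joint_efforts": joint torques, N m; "tool_pos": TCP position; "tcp_rot": TCP orientation; "ft_force": force on the tool from outside, world axes, zero at the start; "wrist_torque": the same for the moment, N m; "finger_gap": finger opening in mm.
Only numpy, scipy, OpenCV 4.12 (cv2) and the standard library are available. Lean on these libraries where they do the work, as an engineer would, in place of code of your own. Each camera call takes 0.05 s, during which the arm holds its last target.

## Working session

There is one attempt and no reset: what is moved stays moved. The work goes in short steps, Python scripts to look and compute and a tool call to move; the robot and the scene stay as the last step left them, time stands still between calls to the robot, and variables do not carry over. Pictures are saved under pics/ and viewed, and the job is handed in when it is done.

Besides the shell and the picture viewer there is one more tool, called after "Call:" in YAML: its name, and indented under it one key for each argument. jog_arm: Moves the arm, as the interface text tells. Its arguments: {"type":"object","properties":{"targets":{"type":"array","items":{"type":"array","items":{"type":"number"}}},"newtons":{"type":"number"}},"required":["targets"]}

```bash
ls -la; mkdir -p pics
python3 - <<'E'
from bench import r
import cv2,pickle
print(r.sense())
for n in ["side","top","wrist"]:
    s=r.snapshot(n)
    cv2.imwrite(f"pics/{n}0.png",s["pixels"][:,:,::-1])
    pickle.dump(s,open(f"pics/{n}0.pkl","wb"))
    print(n,s["fx"],s["fy"],s["cx"],s["cy"],s["origin"],s["attitude"])
E
```

```text
total 12
drwxr-xr-x  3 agent agent 4096 Dec  7 15:16 .
drwxr-xr-x 23 root  root  4096 Dec  7 15:16 ..
drwxr-xr-x  2 agent agent 4096 Dec  7 15:16 pics
{'time': 0.0, 'joint_pos': array([ 6.61549633e+01,  7.51509384e+00,  8.53316467e+01, -9.39898596e-04,
        8.72595832e+01, -4.89129459e+00]), 'qd': array([ 0.04893763, -0.10017691, -0.07441078, -0.05620672,  0.01473135,
       -0.01438986]), 'joint_efforts': array([ 1.65749134e-04, -5.69414914e+01, -5.00534570e+01, -1.26110031e-04,
        1.51725998e-02,  6.74561147e-05]), 'tool_pos': array([194.62445917, 566.96998956, 230.22187419]), 'tcp_rot': array([-1.79893983e+02, -8.13042737e-03,  1.61046296e+02]), 'ft_force': array([-0.28720666, -0.44065111,  1.0931285 ]), 'wrist_torque': array([-0.03949318,  0.02967865, -0.01084097]), 'finger_gap': 85.1602098946068}
side 383.43988854780577 383.43988854780577 276.7041968941297 213.8547127449295 [528.14566332 244.177591   833.27268596] [-162.12782725   -0.30191652 -177.12670218]
top 532.5066908515798 532.5066908515798 286.9597743937927 205.46817771502475 [ 359.02012397    2.12372267 1212.13541454] [-1.69232837e+02  5.42996815e-03 -8.93219692e+01]
wrist 292.52364142506303 292.52364142506303 280.31444954272814 206.90618793380315 [129.47998553 588.17848019 373.41532255] [1.64465490e+02 1.52698823e-01 7.10028539e+01]
```

View pics/side0.png

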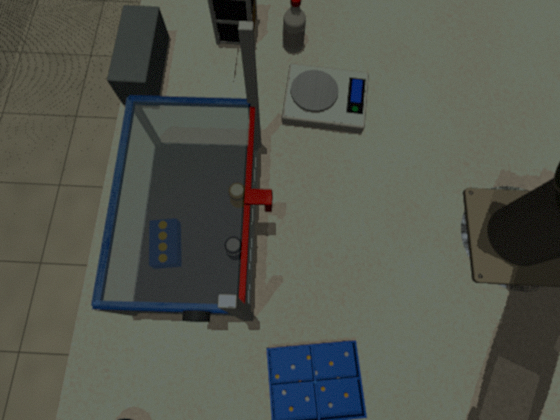

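View pics/top0.png

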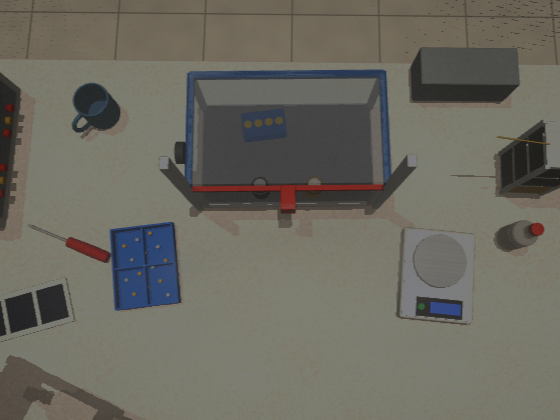

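View pics/wrist0.png

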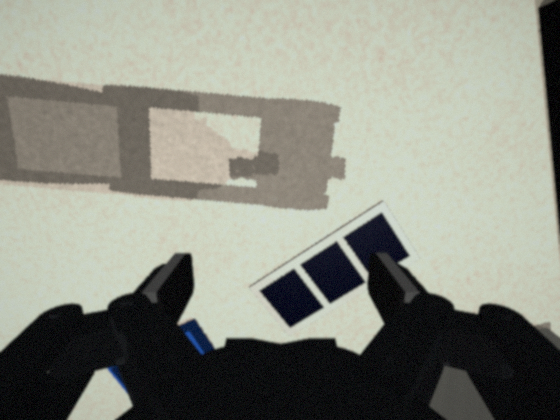

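```bash
cat > h.py <<'E'
import numpy as np,cv2,pickle
from scipy.spatial.transform import Rotation as Ro
def rot(a): return Ro.from_euler('xyz',a,degrees=True)
def ray(s,u,v):
    d=rot(s["attitude"]).apply([(u-s["cx"])/s["fx"],(v-s["cy"])/s["fy"],1.0])
    return np.array(s["origin"]),d
def onz(s,u,v,z):
    o,d=ray(s,u,v); return o+d*(z-o[2])/d[2]
def proj(s,p):
    c=rot(s["attitude"]).inv().apply(np.array(p)-s["origin"])
    return np.array([s["cx"]+s["fx"]*c[0]/c[2],s["cy"]+s["fy"]*c[1]/c[2]])
def tri(s1,p1,s2,p2):
    o1,d1=ray(s1,*p1);o2,d2=ray(s2,*p2)
    A=np.stack([d1,-d2],1);t=np.linalg.lstsq(A,o2-o1,rcond=None)[0]
    a=o1+d1*t[0];b=o2+d2*t[1];return (a+b)/2,np.linalg.norm(a-b)
def crop(s,u0,v0,w,h,k,name):
    im=s["pixels"][v0:v0+h,u0:u0+w,::-1]
    cv2.imwrite(name,cv2.resize(im,None,fx=k,fy=k,interpolation=cv2.INTER_CUBIC))
def blob(m):
    n,l,st,c=cv2.connectedComponentsWithStats(m.astype(np.uint8))
    i=1+np.argmax(st[1:,4]); return l==i,st[i],c[i]
E
python3 - <<'E'
from h import *
s=pickle.load(open("pics/side0.pkl","rb"));t=pickle.load(open("pics/top0.pkl","rb"))
crop(s,180,90,110,220,2.7*1,"pics/sc.png") 
crop(t,180,140,210,80,3.8,"pics/tc.png")
for n,S in(("s",s),("t",t)):
    p=S["pixels"].astype(int);R,G,B=p[...,0],p[...,1],p[...,2]
    m=(R>100)&(G<60)&(B<60)
    l,st,c=blob(m);print(n,"red",st,c)
    ys,xs=np.where(l)
    # sash line
    print(cv2.minAreaRect(np.stack([xs,ys],1).astype(np.float32)))
    hsv=cv2.cvtColor(S["pixels"],cv2.COLOR_RGB2HSV)
    m=(hsv[...,0]>15)&(hsv[...,0]<30)&(hsv[...,1]>70)&(R>90)
    for q in [(237,191),(314,185)]: print(q,hsv[q[1]-2:q[1]+3,q[0]-2:q[0]+3].reshape(-1,3).mean(0))
E
```

```text
s red [240 207   8  91 313] [243.68370607 257.91693291]
((243.99722290039062, 252.052490234375), (4.309824466705322, 90.19095611572266), 3.0127875804901123)
(237, 191) [36.32 31.08 86.  ]
(314, 185) [ 39.6   33.88 108.  ]
t red [ 193  185  189   24 1166] [286.13464837 189.95626072]
((287.0, 196.5), (23.0, 188.0), 90.0)
(237, 191) [ 12.36 106.08  78.96]
(314, 185) [  7.48 122.32 111.96]
```

View pics/sc.png

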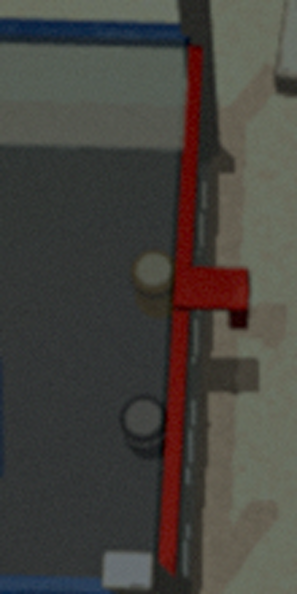

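View pics/tc.png

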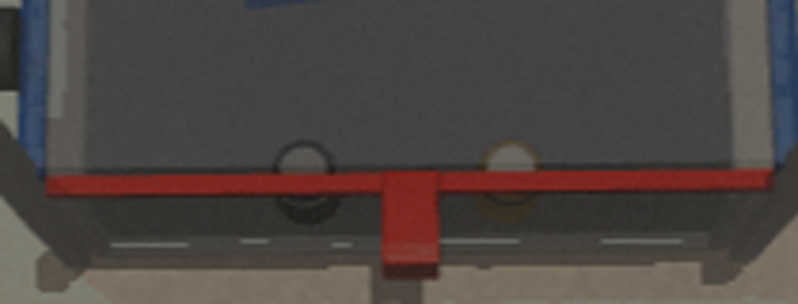

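Run:
```python
from h import *
np.set_printoptions(precision=1,suppress=True)
s=pickle.load(open("pics/side0.pkl","rb"));t=pickle.load(open("pics/top0.pkl","rb"))
T=lambda u,v:(180+u/3.8,140+v/3.8); S=lambda u,v:(180+u/2.7,90+v/2.7)
for n,a,b in [("sashL back",T(47,179),S(159,572)),("sashR back",T(772,170),S(190,46)),("gold top",T(510,162),S(153,271)),("black top",T(304,165),S(142,418)),
   ("strip FL",T(383,263),S(247,308)),("strip FR",T(438,263),S(247,270))]:
    print(n,tri(t,a,s,b), onz(t,*a,64),onz(s,*b,64))
for S_,q in((s,(315,90)),(t,(440,261))):
    p=S_["pixels"]; hsv=cv2.cvtColor(p,cv2.COLOR_RGB2HSV); print(q,hsv[q[1],q[0]],p[q[1],q[0]])
crop(s,275,55,110,85,5,"pics/sp.png");crop(t,390,215,100,115,5,"pics/tp.png")
```

```text
sashL back (array([589.4, 191.5, 186.1]), np.float64(1.1598213634497783)) [616.2 214.3  64. ] [601.5 181.2  64. ]
sashR back (array([ 599.2, -186.4,  177. ]), np.float64(1.8731473425217535)) [ 626.5 -207.3   64. ] [ 610.4 -260.1   64. ]
gold top (array([627.8, -54.2,  61.3]), np.float64(4.815379687156864)) [629.5 -54.9  64. ] [625.1 -52.3  64. ]
black top (array([625.8,  65.9,  59.2]), np.float64(3.3290685262232635)) [626.3  65.   64. ] [623.6  67.6  64. ]
strip FL (array([546.1,  16.8, 184.5]), np.float64(1.43408695035691)) [568.8  18.2  64. ] [548.7 -25.   64. ]
strip FR (array([547.5, -11.7, 180.2]), np.float64(0.9111847707926048)) [569.2 -13.5  64. ] [550.5 -57.   64. ]
(315, 90) [48 17 77] [74 77 72]
(440, 261) [ 17  16 109] [109 106 102]
```

View pics/sp.png

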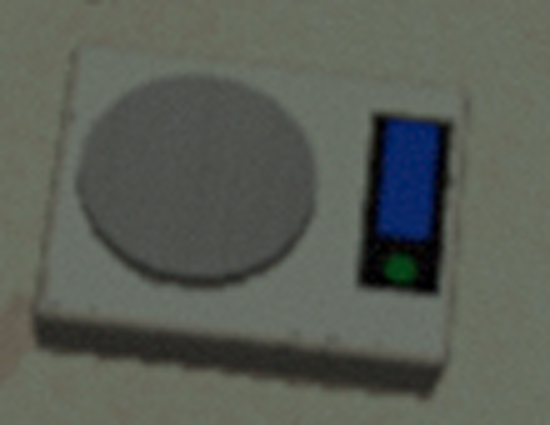

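View pics/tp.png

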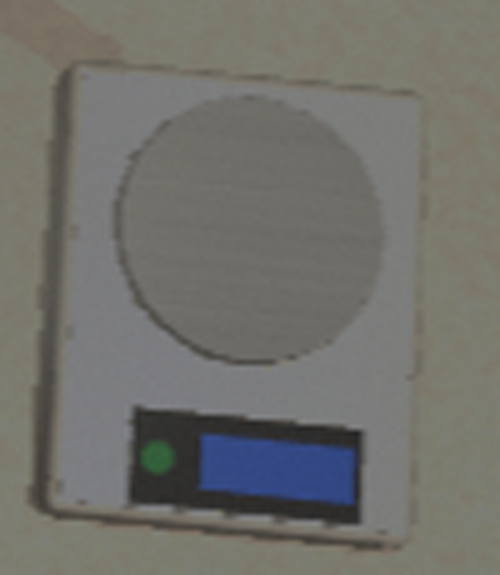

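Run:
```python
from h import *
np.set_printoptions(precision=1,suppress=True)
s=pickle.load(open("pics/side0.pkl","rb"));t=pickle.load(open("pics/top0.pkl","rb"))
print("pan",onz(t,440.5,260.4,45),onz(s,314.6,90.4,45),tri(t,(440.5,260.4),s,(314.6,90.4)))
# balance body corners at z=34 in top view
for u,v in[(75,62),(423,92),(405,548),(55,515)]: print(onz(t,390+u/5,215+v/5,34))
for u,v in[(47,179),(772,170),(47,195),(772,187)]: print("sash",onz(t,180+u/3.8,140+v/3.8,182))
for u,v in[(383,263),(438,263)]: print("strip",onz(t,180+u/3.8,140+v/3.8,188))
from bench import r
x=r.sense(); R=rot(x["tcp_rot"]).as_matrix(); print(R, r.tcp_to_grasp)
```

```text
pan [ 462.6 -332.5   45. ] [ 461.1 -327.1   45. ] (array([ 461.9, -334.4,   36. ]), np.float64(3.283013293190087))
[ 536.3 -259.5   34. ]
[ 524.6 -414.2   34. ]
[ 325.8 -395.7   34. ]
[ 338.  -244.9   34. ]
sash [589.7 192.5 182. ]
sash [ 599.  -185.8  182. ]
sash [581.2 192.1 182. ]
sash [ 589.9 -185.6  182. ]
strip [546.2  16.5 188. ]
strip [546.5 -11.8 188. ]
[[-0.9  0.3 -0. ]
 [ 0.3  0.9 -0. ]
 [ 0.  -0.  -1. ]] 18.700000000000003
```

```bash
cat > p.py <<'E'
from h import *
import json,sys
from scipy.spatial.transform import Slerp
np.set_printoptions(precision=3,suppress=True)
def load():
    d=json.load(open("cmd.json")); return np.array(d["p"]),Ro.from_quat(d["q"])
def save(p,R): json.dump(dict(p=list(map(float,p)),q=list(map(float,R.as_quat()))),open("cmd.json","w"))
def tool(tilt,yaw):
    # tilt: deg below horizontal; y axis horizontal to the left
    a,b=np.radians(tilt),np.radians(yaw)
    z=np.array([np.cos(a)*np.cos(b),np.cos(a)*np.sin(b),-np.sin(a)]);y=np.array([-np.sin(b),np.cos(b),0]);x=np.cross(y,z)
    return Ro.from_matrix(np.stack([x,y,z],1))
def go(wps,claw):
    """wps: list of (TCP pos, Rot); prints calls of <=5 rows, spread by limits; saves the final"""
    p0,R0=load(); rows=[]
    for p1,R1 in wps:
        p1=np.array(p1,float)
        w=(R0.inv()*R1).as_rotvec()
        n=max(1,int(np.ceil(max(np.linalg.norm(p1-p0)/40,np.degrees(np.linalg.norm(w))/7))))
        for i in range(1,n+1): rows.append((p0+(p1-p0)*i/n,R0*Ro.from_rotvec(w*i/n)))
        p0,R0=p1,R1
    pc,Rc=load()
    for k in range(0,len(rows),5):
        out=[]
        for p,R in rows[k:k+5]:
            d=np.round(Rc.inv().apply(p-pc)/1000,3);w=np.round((Rc.inv()*R).as_rotvec(),3)
            out.append([float(v) for v in d]+[float(v) for v in w]+[claw])
        print(json.dumps(out))
        pc,Rc=pc+Rc.apply(np.array(out[-1][:3])*1000),Rc*Ro.from_rotvec(out[-1][3:6])
    save(pc,Rc);print("end",pc,Rc.as_euler('xyz',degrees=True))
E
python3 - <<'E'
from p import *
save([194.858,567.482,231.292],rot([180,0,161.046]))
R=tool(45,1.4);z=R.as_matrix()[:,2]
G=np.array([547,2.2,165.]);T=G+18.7*z
Pm=tool(60,25)
go([([420,300,260],Pm),(T-100*z,R)],0)
E
```

```text
[[-0.033, -0.02, -0.003, -0.022, -0.055, -0.083, 0], [-0.067, -0.04, -0.006, -0.045, -0.111, -0.166, 0], [-0.1, -0.06, -0.01, -0.067, -0.166, -0.25, 0], [-0.133, -0.08, -0.013, -0.089, -0.221, -0.333, 0], [-0.167, -0.1, -0.016, -0.112, -0.276, -0.416, 0]]
[[-0.022, -0.032, 0.002, -0.022, -0.055, -0.084, 0], [-0.045, -0.063, 0.003, -0.044, -0.111, -0.167, 0], [-0.067, -0.095, 0.005, -0.066, -0.166, -0.25, 0], [-0.09, -0.127, 0.007, -0.089, -0.221, -0.333, 0], [-0.094, -0.165, 0.011, -0.068, -0.256, -0.288, 0]]
[[0.008, -0.038, 0.001, 0.032, -0.032, 0.041, 0], [0.016, -0.076, 0.002, 0.063, -0.065, 0.082, 0], [0.023, -0.114, 0.003, 0.095, -0.097, 0.123, 0], [0.031, -0.152, 0.004, 0.126, -0.129, 0.164, 0], [0.039, -0.189, 0.005, 0.158, -0.161, 0.205, 0]]
[[0.0, -0.039, 0.006, 0.031, -0.033, 0.041, 0], [0.0, -0.077, 0.013, 0.062, -0.065, 0.082, 0]]
end [490.06    0.592 222.589] [ 179.974   45.004 -178.599]
```

Run:
```python
from p import *
save([194.858,567.482,231.292],rot([180,0,161.046]))
R=tool(45,1.4);z=R.as_matrix()[:,2]
G=np.array([547,2.2,165.]);T=G+18.7*z
Pm=tool(65,-5)
go([([420,300,260],Pm),(T-100*z,R)],0)
```

```text
[[-0.033, -0.02, -0.003, -0.006, -0.048, -0.027, 0], [-0.067, -0.04, -0.006, -0.012, -0.096, -0.053, 0], [-0.1, -0.06, -0.01, -0.018, -0.145, -0.08, 0], [-0.133, -0.08, -0.013, -0.024, -0.193, -0.107, 0], [-0.167, -0.1, -0.016, -0.03, -0.241, -0.133, 0]]
[[-0.03, -0.024, 0.004, -0.005, -0.048, -0.027, 0], [-0.06, -0.048, 0.008, -0.011, -0.097, -0.053, 0], [-0.09, -0.073, 0.012, -0.017, -0.145, -0.08, 0], [-0.121, -0.097, 0.015, -0.023, -0.193, -0.107, 0], [-0.135, -0.132, 0.023, -0.032, -0.236, -0.119, 0]]
[[-0.008, -0.037, 0.01, -0.008, -0.044, -0.011, 0], [-0.016, -0.073, 0.019, -0.016, -0.088, -0.023, 0], [-0.024, -0.11, 0.028, -0.024, -0.131, -0.034, 0], [-0.032, -0.147, 0.038, -0.032, -0.175, -0.045, 0], [-0.04, -0.183, 0.047, -0.041, -0.218, -0.057, 0]]
[[-0.004, -0.038, 0.009, -0.008, -0.044, -0.012, 0], [-0.007, -0.075, 0.018, -0.016, -0.088, -0.023, 0]]
end [488.98    0.859 222.406] [ 179.974   45.028 -178.606]
```

Call:
jog_arm:
  targets:
    - [-0.033,-0.02,-0.003,-0.006,-0.048,-0.027,0]
    - [-0.067,-0.04,-0.006,-0.012,-0.096,-0.053,0]
    - [-0.1,-0.06,-0.01,-0.018,-0.145,-0.08,0]
    - [-0.133,-0.08,-0.013,-0.024,-0.193,-0.107,0]
    - [-0.167,-0.1,-0.016,-0.03,-0.241,-0.133,0]

```text
time: 0.57
tool_pos: [321.1, 417.3, 247.3]
tcp_rot: [179.2, 14.0, 168.7]
ft_force: [1.1, -0.0, -0.1]
finger_gap: 85.7
```

Call:
jog_arm:
  targets:
    - [-0.03,-0.024,0.004,-0.005,-0.048,-0.027,0]
    - [-0.06,-0.048,0.008,-0.011,-0.097,-0.053,0]
    - [-0.09,-0.073,0.012,-0.017,-0.145,-0.08,0]
    - [-0.121,-0.097,0.015,-0.023,-0.193,-0.107,0]
    - [-0.135,-0.132,0.023,-0.032,-0.236,-0.119,0]

```text
time: 0.98
tool_pos: [431.2, 261.8, 257.7]
tcp_rot: [179.9, 27.8, 175.8]
ft_force: [1.2, -0.6, 0.9]
finger_gap: 85.3
```

Call:
jog_arm:
  targets:
    - [-0.008,-0.037,0.01,-0.008,-0.044,-0.011,0]
    - [-0.016,-0.073,0.019,-0.016,-0.088,-0.023,0]
    - [-0.024,-0.11,0.028,-0.024,-0.131,-0.034,0]
    - [-0.032,-0.147,0.038,-0.032,-0.175,-0.045,0]
    - [-0.04,-0.183,0.047,-0.041,-0.218,-0.057,0]

```text
time: 1.4
tool_pos: [489.1, 80.3, 224.7]
tcp_rot: [-179.8, 38.8, 179.8]
ft_force: [0.0, -0.0, -1.7]
finger_gap: 85.6
```

Call:
jog_arm:
  targets:
    - [-0.004,-0.038,0.009,-0.008,-0.044,-0.012,0]
    - [-0.007,-0.075,0.018,-0.016,-0.088,-0.023,0]
    - [-0.007,-0.075,0.018,-0.016,-0.088,-0.023,0]

```text
time: 1.65
tool_pos: [522.4, 2.8, 217.2]
tcp_rot: [-179.6, 43.7, -178.7]
ft_force: [-1.3, 0.8, 0.6]
finger_gap: 85.2
```

Run:
```python
from h import *
from bench import r
print(r.sense())
for n in ["side","wrist","top"]:
    s=r.snapshot(n)
    cv2.imwrite(f"pics/{n}1.png",s["pixels"][:,:,::-1])
    pickle.dump(s,open(f"pics/{n}1.pkl","wb"))
```

```text
{'time': 1.65, 'joint_pos': array([ -11.0031814 ,  -51.08218481,  141.86839892,   11.15107109,
         46.62619642, -106.63249275]), 'qd': array([-29.23953805,  -0.25644715,   4.79087381,  29.60206395,
        -7.76165296, -40.12780406]), 'joint_efforts': array([  1.48218501, -14.59701598, -56.23950005,   1.00364316,
        -5.37713081,  -0.63159836]), 'tool_pos': array([522.40319637,   2.82704632, 217.20678451]), 'tcp_rot': array([-179.62733599,   43.73565384, -178.73187562]), 'ft_force': array([-1.32240204,  0.7987609 ,  0.57570052]), 'wrist_torque': array([ 0.00367441,  0.26756331, -0.04801206]), 'finger_gap': 85.16105237596585}
```

View pics/wrist1.png

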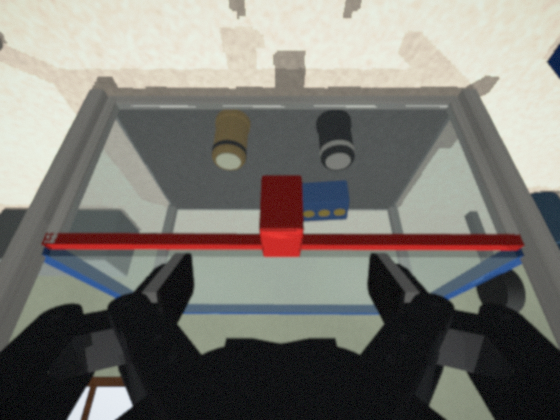

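View pics/side1.png

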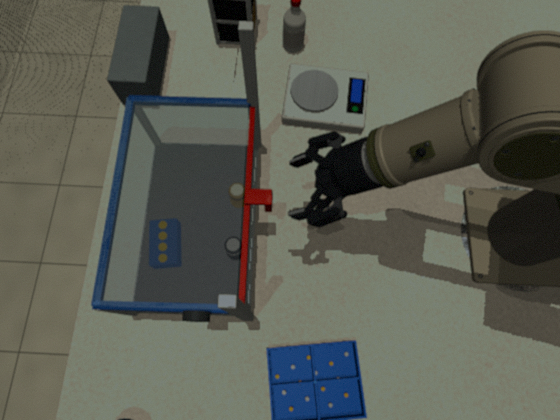

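Run:
```python
from h import *
np.set_printoptions(precision=1,suppress=True)
w=pickle.load(open("pics/wrist1.pkl","rb"))
print(w["origin"],w["attitude"])
crop(w,200,90,180,180,3.3,"pics/wc.png")
for u,v,z in [(281.5,175.5,142),(281.5,228,188),(231,160,64),(338,159,64)]: print(u,v,onz(w,u,v,z))
```

```text
[373.6  -1.1 273.4] [120.8   0.3  90.9]
281.5 175.5 [548.7   1.9 142. ]
281.5 228 [543.9   1.9 188. ]
231 160 [625.5 -52.7  64. ]
338 159 [621.1  64.9  64. ]
```

View pics/wc.png

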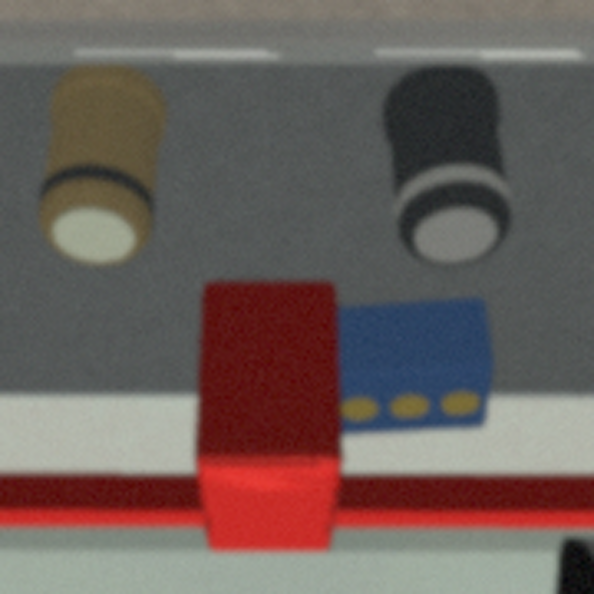

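Run:
```python
from p import *
R=tool(45,1.4);z=R.as_matrix()[:,2]
G=np.array([549,2,165.]);T=G+18.7*z
print(T)
go([(T-40*z,R),(T-5*z,R)],0)
```

```text
[562.219   2.323 151.777]
[[-0.001, -0.0, 0.031, 0.0, 0.0, -0.0, 0], [-0.002, -0.0, 0.062, 0.0, 0.0, -0.0, 0], [-0.002, -0.0, 0.097, 0.0, 0.0, -0.0, 0]]
end [558.995   2.607 155.266] [ 179.974   45.028 -178.606]
```

Call:
jog_arm:
  targets:
    - [-0.001,0,0.03,0,0,0,0]
    - [-0.001,0,0.03,0,0,0,0]

```text
time: 1.97
tool_pos: [543.6, 8.2, 192.9]
tcp_rot: [-179.8, 43.3, -178.6]
ft_force: [-0.4, 0.4, -2.2]
finger_gap: 85.6
```

Run:
```python
from bench import r
x=r.sense();print({k:x[k].round(2) for k in("joint_pos","qd","tool_pos","tcp_rot","ft_force")})
```

```text
{'joint_pos': array([  -9.38,  -43.23,  140.24,   11.03,   40.69, -106.27]), 'qd': array([ 0.67, -5.23,  2.02, -0.59,  8.32,  0.39]), 'tool_pos': array([543.55,   8.22, 192.85]), 'tcp_rot': array([-179.82,   43.3 , -178.64]), 'ft_force': array([-0.39,  0.42, -2.24])}
```

```bash
cat >> p.py <<'E'
def sync(): # take the measured pose as the commanded one
    from bench import r
    x=r.sense(); save(x["tool_pos"],rot(x["tcp_rot"]))
E
python3 - <<'E'
from p import *
sync()
R=tool(47,1.4);z=R.as_matrix()[:,2]
G=np.array([549,2,165.]);T=G+18.7*z
print(T)
go([(T-5*z,R)],0)
E
```

```text
[561.75    2.312 151.324]
[[0.008, -0.003, 0.019, -0.002, 0.003, -0.0, 0], [0.015, -0.006, 0.038, -0.004, 0.005, -0.0, 0]]
end [558.829   2.46  154.925] [ 179.951   43.017 -178.638]
```

Call:
jog_arm:
  targets:
    - [0.008,-0.003,0.019,-0.002,0.003,0,0]
    - [0.015,-0.006,0.038,-0.004,0.005,0,0]
    - [0.015,-0.006,0.038,-0.004,0.005,0,0]

```text
time: 2.22
tool_pos: [557.9, 3.2, 155.6]
tcp_rot: [179.9, 43.0, -178.5]
ft_force: [-2.1, 0.0, -1.8]
finger_gap: 85.5
```

Run:
```python
from h import *
from bench import r
x=r.sense();print({k:x[k].round(2) for k in("joint_pos","qd","tool_pos","tcp_rot","ft_force")})
n="wrist";s=r.snapshot(n)
cv2.imwrite(f"pics/{n}2.png",s["pixels"][:,:,::-1])
s=r.snapshot("side");crop(s,180,90,200,150,3,"pics/side2.png")
```

```text
{'joint_pos': array([ -10.19,  -36.02,  140.1 ,   14.26,   34.32, -110.44]), 'qd': array([ 0.11, -4.11, -0.44, -2.24,  5.32,  3.48]), 'tool_pos': array([557.85,   3.22, 155.6 ]), 'tcp_rot': array([ 179.95,   43.03, -178.52]), 'ft_force': array([-2.08,  0.02, -1.84])}
```

View pics/wrist2.png

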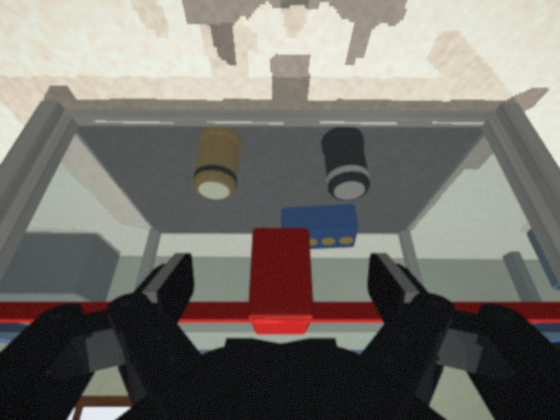

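View pics/side2.png

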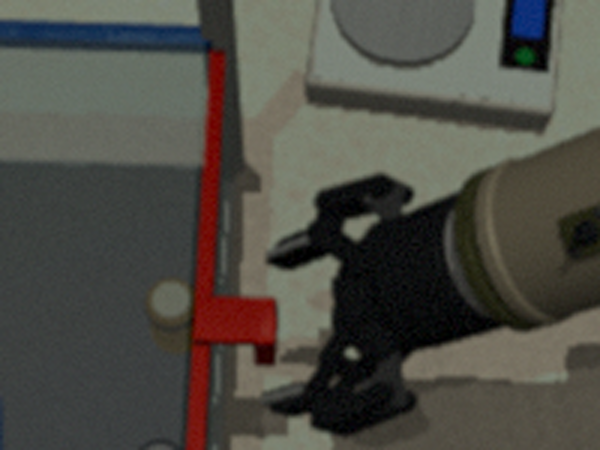

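```bash
cat > k.py <<'E'
from h import *
from scipy.optimize import least_squares
D=[([66.154,7.471,85.268,0,87.261,-4.893],[194.858,567.482,231.292]),
([-11.0031814,-51.08218481,141.86839892,11.15107109,46.62619642,-106.63249275],[522.4,2.827,217.207]),
([-9.38,-43.23,140.24,11.03,40.69,-106.27],[543.55,8.22,192.85]),
([-10.19,-36.02,140.1,14.26,34.32,-110.44],[557.85,3.22,155.6])]
def fk(q,P):
    a1,b,d1,L2,a3,L3,d6=P
    y=lambda t:Ro.from_euler('y',t,degrees=True);z=lambda t:Ro.from_euler('z',t,degrees=True)
    R1=z(q[0]);R3=R1*y(q[1]+q[2]);R5=R3*z(q[3])*y(q[4])
    return R1.apply([a1,b,d1])+(R1*y(q[1])).apply([0,0,L2])+R3.apply([a3,0,L3])+R5.apply([0,0,d6]),R5*z(q[5])
E
python3 - <<'E'
from k import *
np.set_printoptions(precision=2,suppress=True)
P0=[0,51,350,400,0,400,250]
def f(P): return np.concatenate([fk(q,P)[0]-p for q,p in D]+[0.02*(P-np.array(P0))])
s=least_squares(f,P0);print(s.x);
for q,p in D:
    pp,R=fk(q,s.x);print(pp-p,R.as_euler('xyz',degrees=True))
E
```

```text
[  5.52  51.72 313.67 365.13  58.67 548.2  359.65]
[-0.49  0.17 -0.04] [ 180.     -0.   -108.95]
[-0.07 -0.2  -0.2 ] [-136.26   -0.27  -88.99]
[-0.01 -0.12  0.02] [-136.69   -0.14  -88.76]
[ 0.04 -0.2   0.24] [-136.97    0.04  -88.49]
```

```bash
cat >> k.py <<'E'
P=np.array([5.52,51.72,313.67,365.13,58.67,548.2,359.65])
LO=np.array([-169.43,-51.17,1.28,-76.62,0,-152.29]);HI=np.array([169.43,129.36,143.12,256.62,156.53,152.29])
C=Ro.from_euler('z',-90,degrees=True)  # tool = fk*C
def ik(p,R,q0):
    def f(q):
        pp,RR=fk(q,P); return np.concatenate([(pp-p)/1,((RR*C).inv()*R).as_rotvec()*300])
    s=least_squares(f,np.clip(q0,LO+.1,HI-.1),bounds=(LO,HI),x_scale=10);return s.x,np.sqrt(2*s.cost)
E
python3 - <<'E'
from k import *
from p import tool
np.set_printoptions(precision=1,suppress=True)
pp,R=fk(D[3][0],P);print((R*C).as_euler('xyz',degrees=True))
q0=np.array(D[3][0])
def test(G,tilt,yaw,q0):
    R=tool(tilt,yaw);q,e=ik(np.array(G)+18.7*R.as_matrix()[:,2],R,q0);print(G,tilt,yaw,"err %.1f"%e,q);return q
for tilt in (47,55,65,75,90):
    q=q0
    for z in (165,230,290,350): q=test([549,2,z],tilt,1.4,q)
print("scope")
for tilt in (45,50): q=test([627,-54.5,48],tilt,1.4,q0); q=test([627,-54.5,80],tilt,1.4,q); q=test([540,-54.5,80],tilt,1.4,q); q=test([450,-150,130],tilt,1.4,q); q=test([462,-330,89],tilt,1.4,q);q=test([462,-330,89],tilt,20,q);q=test([462,-330,89],tilt,-20,q)
E
```

```text
[-179.9  -43.     1.5]
[549, 2, 165] 47 1.4 err 206.5 [  26.9  -16.2  141.4  -76.6   38.4 -152.3]
[549, 2, 230] 47 1.4 err 225.7 [  27.6  -21.5  141.5  -76.6   40.5 -152.3]
[549, 2, 290] 47 1.4 err 245.5 [  28.   -25.6  140.8  -76.6   42.  -152.3]
[549, 2, 350] 47 1.4 err 266.4 [  28.   -29.1  139.4  -76.6   42.9 -152.3]
[549, 2, 165] 55 1.4 err 223.3 [  26.2  -13.9  140.8  -76.6   37.  -152.3]
[549, 2, 230] 55 1.4 err 245.1 [  27.1  -19.2  141.   -76.6   39.2 -152.3]
[549, 2, 290] 55 1.4 err 266.8 [  27.7  -23.4  140.4  -76.6   41.1 -152.3]
[549, 2, 350] 55 1.4 err 289.1 [  28.   -27.1  139.1  -76.6   42.5 -152.3]
[549, 2, 165] 65 1.4 err 250.4 [  25.2  -11.2  140.2  -76.6   35.  -152.3]
[549, 2, 230] 65 1.4 err 274.5 [  26.2  -16.7  140.6  -76.6   37.4 -152.3]
[549, 2, 290] 65 1.4 err 297.8 [  27.1  -21.   140.1  -76.6   39.6 -152.3]
[549, 2, 350] 65 1.4 err 321.4 [  27.7  -24.8  138.9  -76.6   41.5 -152.3]
[549, 2, 165] 75 1.4 err 282.4 [  24.2   -8.8  139.8  -76.6   32.9 -152.3]
[549, 2, 230] 75 1.4 err 308.2 [  25.3  -14.4  140.3  -76.6   35.4 -152.3]
[549, 2, 290] 75 1.4 err 33
[... 812 characters left out ...]
52.3]
[462, -330, 89] 45 20 err 424.6 [   6.6  -10.4  143.1  -76.6   38.2 -152.3]
[462, -330, 89] 45 -20 err 251.7 [  -8.6   -9.8  140.   -76.6   33.2 -152.3]
[627, -54.5, 48] 50 1.4 err 222.1 [  14.     6.2  127.4  -76.6   28.  -152.3]
[627, -54.5, 80] 50 1.4 err 226.2 [  14.     2.2  129.   -76.6   28.1 -152.3]
[540, -54.5, 80] 50 1.4 err 215.0 [  21.8   -8.4  141.   -76.6   35.6 -152.3]
[450, -150, 130] 50 1.4 err 267.5 [  24.    -8.9  143.1  -76.6   48.9 -152.3]
[462, -330, 89] 50 1.4 err 348.0 [  -0.8  -11.2  143.1  -76.6   34.9 -152.3]
[462, -330, 89] 50 20 err 427.3 [  10.5   -7.4  143.1  -76.6   42.5 -152.3]
[462, -330, 89] 50 -20 err 256.7 [  -8.5   -7.8  139.3  -76.6   33.2 -152.3]
```

```bash
sed -i "s/'z',-90,/'z',90,/" k.py
cat > t.py <<'E'
from k import *
from p import tool
np.set_printoptions(precision=1,suppress=True)
q0=np.array(D[3][0])
def test(G,tilt,yaw,q0):
    R=tool(tilt,yaw);q,e=ik(np.array(G)+18.7*R.as_matrix()[:,2],R,q0);print(G,tilt,yaw,"err %.1f"%e,q);return q
E
python3 - <<'E'
from t import *
pp,R=fk(D[3][0],P);print((R*C).as_euler('xyz',degrees=True))
for tilt in (47,55,65,75,90):
    q=q0
    for z in (165,230,290,350): q=test([549,2,z],tilt,1.4,q)
print("scope")
for tilt in (45,50): q=test([627,-54.5,48],tilt,1.4,q0); q=test([627,-54.5,80],tilt,1.4,q); q=test([540,-54.5,80],tilt,1.4,q); q=test([450,-150,130],tilt,1.4,q); q=test([462,-330,89],tilt,1.4,q);q=test([462,-330,89],tilt,20,q);q=test([462,-330,89],tilt,-20,q)
E
```

```text
[ 179.9   43.  -178.5]
[549, 2, 165] 47 1.4 err 0.0 [ -10.1  -34.5  139.7   14.3   33.2 -110.5]
[549, 2, 230] 47 1.4 err 0.0 [ -10.1  -39.5  135.5   11.7   42.1 -107.1]
[549, 2, 290] 47 1.4 err 0.0 [ -10.1  -41.6  130.4   10.3   49.2 -105.2]
[549, 2, 350] 47 1.4 err 0.0 [ -10.1  -42.   124.4    9.5   55.5 -103.8]
[549, 2, 165] 55 1.4 err 0.0 [  -8.9  -28.3  132.4    8.9   41.6 -105.1]
[549, 2, 230] 55 1.4 err 0.0 [  -8.9  -32.4  128.1    7.7   50.  -103.4]
[549, 2, 290] 55 1.4 err 0.0 [  -8.9  -34.2  122.9    7.    56.9 -102.3]
[549, 2, 350] 55 1.4 err 0.0 [  -8.9  -34.5  116.9    6.6   63.2 -101.4]
[549, 2, 165] 65 1.4 err 0.0 [  -7.6  -19.8  123.1    4.8   52.1 -101.1]
[549, 2, 230] 65 1.4 err 0.0 [  -7.6  -23.2  118.7    4.4   59.9 -100.3]
[549, 2, 290] 65 1.4 err 0.0 [ -7.6 -24.8 113.5   4.1  66.6 -99.8]
[549, 2, 350] 65 1.4 err 0.0 [ -7.6 -25.1 107.5   3.9  72.9 -99.3]
[549, 2, 165] 75 1.4 err 0.0 [ -6.5 -11.  113.7   2.3  62.5 -98.7]
[549, 2, 230] 75 1.4 err 0.0 [ -6.5 -14.  109.2   2.2  69.9 -98.3]
[549, 2, 290] 75 1.4 err 0.0 [ -6.5 -15.4 104.1   2.1  76.4 -98.1]
[549, 2, 350
[... 693 characters left out ...]
9   42.1 -152.3]
[462, -330, 89] 45 20 err 142.3 [ -46.3   -8.   119.6   24.1   50.9 -152.3]
[462, -330, 89] 45 -20 err 17.1 [ -51.9  -18.7  137.4   42.8   29.3 -152.3]
[627, -54.5, 48] 50 1.4 err 0.0 [ -15.6   -0.9  126.9   35.9   18.6 -137.6]
[627, -54.5, 80] 50 1.4 err 0.0 [ -15.6   -5.3  126.7   29.4   22.5 -130.6]
[540, -54.5, 80] 50 1.4 err 0.0 [ -19.7  -22.4  140.5   30.5   27.1 -134.1]
[450, -150, 130] 50 1.4 err 15.0 [ -44.1  -37.9  143.1   35.1   52.4 -152.3]
[462, -330, 89] 50 1.4 err 64.7 [ -50.4  -11.1  125.3   29.5   44.7 -152.3]
[462, -330, 89] 50 20 err 125.1 [ -46.    -5.7  117.4   21.5   52.7 -152.3]
[462, -330, 89] 50 -20 err 0.0 [ -53.1  -16.   134.7   40.3   32.9 -152. ]
```

Call:
jog_arm:
  targets:
    - [0,-0.001,0.007,0,0,0,0]
    - [0,-0.001,0.007,0,0,0,0.5]
    - [0,-0.001,0.007,0,0,0,0.8]
    - [0,-0.001,0.007,0,0,0,0.8]
    - [0,-0.001,0.007,0,0,0,0.8]
  newtons: 60

```text
time: 2.73
tool_pos: [564.6, 0.7, 156.6]
tcp_rot: [-179.9, 43.5, -178.5]
ft_force: [-1.1, -0.3, -0.0]
finger_gap: 39.0
```

Call:
jog_arm:
  targets:
    - [0,0,0,0,0,0,0.8]
    - [0,0,0,0,0,0,0.8]
    - [0,0,0,0,0,0,0.8]

```text
time: 2.98
tool_pos: [564.3, 3.2, 156.7]
tcp_rot: [179.8, 43.5, -178.6]
ft_force: [-19.0, 18.7, 15.5]
finger_gap: 29.2
```

Run:
```python
from h import *
from bench import r
x=r.sense();print({k:x[k].round(2) for k in("joint_pos","tool_pos","tcp_rot","ft_force")})
s=r.snapshot("side");crop(s,180,90,200,150,3,"pics/side3.png")
```

```text
{'joint_pos': array([ -10.18,  -34.76,  139.45,   14.92,   33.37, -111.01]), 'tool_pos': array([564.27,   3.22, 156.67]), 'tcp_rot': array([ 179.79,   43.46, -178.6 ]), 'ft_force': array([-19.05,  18.74,  15.51])}
```

View pics/side3.png

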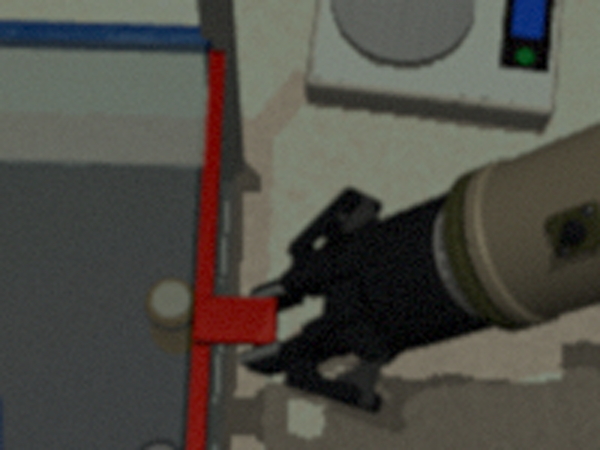

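Run:
```python
from p import *
from bench import r
x=r.sense()
save([564.6,0.7,156.6],rot(x["tcp_rot"]))
p,R=load()
wps=[([563.5,3,156.6+d],R) for d in (5,15,30,45,60,75,90,105,120,135,150,164,176,182,182)]
go(wps,0.8)
```

```text
[[-0.003, 0.002, -0.004, 0.0, 0.0, -0.0, 0.8], [-0.01, 0.002, -0.012, 0.0, 0.0, -0.0, 0.8], [-0.02, 0.002, -0.022, 0.0, 0.0, -0.0, 0.8], [-0.03, 0.002, -0.033, 0.0, 0.0, -0.0, 0.8], [-0.041, 0.002, -0.044, 0.0, 0.0, -0.0, 0.8]]
[[-0.01, 0.001, -0.011, 0.0, 0.0, 0.0, 0.8], [-0.02, 0.001, -0.022, 0.0, 0.0, 0.0, 0.8], [-0.03, 0.001, -0.033, 0.0, 0.0, 0.0, 0.8], [-0.041, 0.001, -0.044, 0.0, 0.0, 0.0, 0.8], [-0.051, 0.001, -0.055, 0.0, 0.0, 0.0, 0.8]]
[[-0.01, -0.0, -0.011, 0.0, 0.0, 0.0, 0.8], [-0.02, -0.0, -0.021, 0.0, 0.0, 0.0, 0.8], [-0.028, -0.0, -0.029, 0.0, 0.0, 0.0, 0.8], [-0.032, -0.0, -0.034, 0.0, 0.0, 0.0, 0.8], [-0.032, -0.0, -0.034, 0.0, 0.0, 0.0, 0.8]]
end [563.037   3.195 338.439] [ 179.799   43.465 -178.589]
```

Call:
jog_arm:
  targets:
    - [-0.003,0.002,-0.004,0,0,0,0.8]
    - [-0.01,0.002,-0.012,0,0,0,0.8]
    - [-0.02,0.002,-0.022,0,0,0,0.8]
    - [-0.03,0.002,-0.033,0,0,0,0.8]
    - [-0.041,0.002,-0.044,0,0,0,0.8]

```text
time: 3.45
tool_pos: [564.1, 3.3, 216.7]
tcp_rot: [180.0, 43.5, -178.7]
ft_force: [16.4, 5.9, -7.5]
finger_gap: 29.3
```

Call:
jog_arm:
  targets:
    - [-0.01,0.001,-0.011,0,0,0,0.8]
    - [-0.02,0.001,-0.022,0,0,0,0.8]
    - [-0.03,0.001,-0.033,0,0,0,0.8]
    - [-0.041,0.001,-0.044,0,0,0,0.8]
    - [-0.051,0.001,-0.055,0,0,0,0.8]

```text
time: 3.87
tool_pos: [564.1, 3.4, 293.0]
tcp_rot: [-179.9, 43.7, -178.7]
ft_force: [26.0, 0.3, -6.0]
finger_gap: 28.3
```

Call:
jog_arm:
  targets:
    - [-0.011,0,-0.01,0,0,0,0.8]
    - [-0.02,0,-0.02,0,0,0,0.8]
    - [-0.028,0,-0.028,0,0,0,0.8]
    - [-0.032,0,-0.033,0,0,0,0.8]
    - [-0.032,0,-0.033,0,0,0,0.8]

```text
time: 4.28
tool_pos: [564.2, 3.4, 339.4]
tcp_rot: [-179.9, 43.7, -178.6]
ft_force: [4.5, -1.1, 1.5]
finger_gap: 28.8
```

Run:
```python
from h import *
from bench import r
x=r.sense();print({k:x[k].round(2) for k in("joint_pos","tool_pos","tcp_rot","ft_force")})
for n in("side","wrist"):
    s=r.snapshot(n);cv2.imwrite(f"pics/{n}4.png",s["pixels"][:,:,::-1])
```

```text
{'joint_pos': array([  -9.83,  -42.33,  124.71,    9.34,   54.85, -103.58]), 'tool_pos': array([564.15,   3.38, 339.41]), 'tcp_rot': array([-179.91,   43.67, -178.61]), 'ft_force': array([ 4.46, -1.09,  1.5 ])}
```

View pics/side4.png

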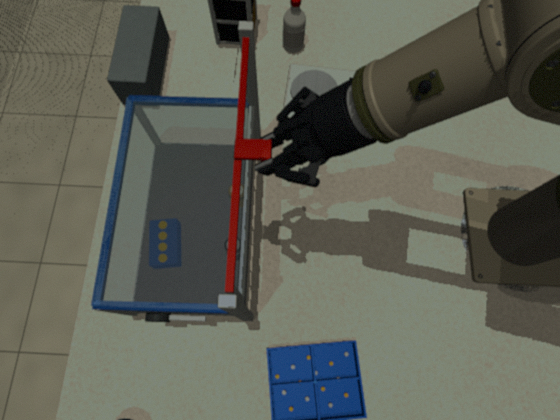

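View pics/wrist4.png

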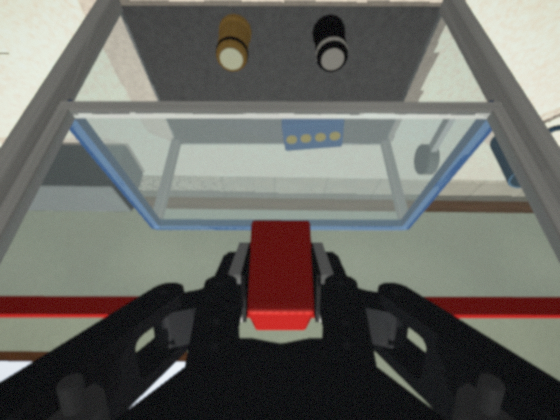

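Run:
```python
from t import *
from p import *
np.set_printoptions(precision=1,suppress=True)
qs=np.array([-9.83,-42.33,124.71,9.34,54.85,-103.58])
print(fk(qs,P)[0])
for tilt in (50,55):
  for ys,yp in((0,-40),(-10,-50),(-10,-65)):
    print(tilt,ys,yp)
    q=test([549,2,355],47,1.4,qs)
    q=test([490,2,410],47,1.4,q)
    q=test([530,-30,200],tilt,ys,q)
    q=test([545,-54,75],tilt,ys,q)
    q=test([627,-54.5,42],tilt,ys,q); q=test([627,-54.5,60],tilt,ys,q); q=test([545,-54.5,75],tilt,ys,q)
    q=test([515,-150,130],tilt,ys/2+yp/2,q); q=test([500,-230,130],tilt,yp,q); q=test([462,-330,130],tilt,yp,q); q=test([462,-330,85],tilt,yp,q);
    q=test([462,-330,180],tilt,yp,q)
```

```text
[563.3   3.3 338. ]
50 0 -40
[549, 2, 355] 47 1.4 err 0.0 [ -10.1  -42.   123.9    9.4   56.  -103.7]
[490, 2, 410] 47 1.4 err 5.1 [ -12.1  -51.2  122.4    9.8   67.5 -103.9]
[530, -30, 200] 50 0 err 0.0 [ -15.   -39.5  137.5   13.9   43.9 -111.8]
[545, -54, 75] 50 0 err 0.0 [ -18.4  -20.7  139.9   28.7   25.  -130.7]
[627, -54.5, 42] 50 0 err 0.0 [ -14.8   -0.1  127.    34.4   16.9 -134.7]
[627, -54.5, 60] 50 0 err 0.0 [ -14.8   -2.7  127.    30.2   19.1 -130.2]
[545, -54.5, 75] 50 0 err 0.0 [ -18.5  -20.7  139.9   28.8   25.  -130.9]
[515, -150, 130] 50 -20.0 err 0.0 [-23.  -31.6 140.5   3.7  31.1 -95.5]
[500, -230, 130] 50 -40 err 0.0 [-23.7 -25.2 136.4 -20.2  31.6 -60. ]
[462, -330, 130] 50 -40 err 0.0 [-41.2 -23.9 135.5   1.7  28.4 -92.4]
[462, -330, 85] 50 -40 err 0.0 [-41.2 -17.9 136.6   2.2  21.3 -93. ]
[462, -330, 180] 50 -40 err 0.0 [-41.2 -28.9 133.2   1.4  35.7 -92.1]
50 -10 -50
[549, 2, 355] 47 1.4 err 0.0 [ -10.1  -42.   123.9    9.4   56.  -103.7]
[490, 2, 410] 47 1.4 err 5.1 [ -12.1  -51.2  122.4    9.8   67.5 -103.9]
[530, -30, 200] 50 -10 err 0.0 [ -8.  -39.  137.2 
[... 3385 characters left out ...]
9]
[530, -30, 200] 55 -10 err 0.0 [ -8.1 -34.4 132.6  -1.5  46.9 -87.5]
[545, -54, 75] 55 -10 err 0.0 [-11.7 -18.4 136.    2.1  27.4 -93.2]
[627, -54.5, 42] 55 -10 err 0.0 [ -9.5   1.  123.3  -0.8  20.7 -88.9]
[627, -54.5, 60] 55 -10 err 0.0 [ -9.5  -1.3 123.2  -0.7  23.1 -89. ]
[545, -54.5, 75] 55 -10 err 0.0 [-11.8 -18.4 136.    2.2  27.4 -93.4]
[515, -150, 130] 55 -37.5 err 0.0 [-13.1 -23.3 133.  -21.7  39.9 -52.7]
[500, -230, 130] 55 -65 err 0.0 [-14.3 -11.5 123.8 -35.6  49.7 -20.1]
[462, -330, 130] 55 -65 err 0.0 [-29.2 -13.7 125.6 -29.8  42.5 -36.5]
[462, -330, 85] 55 -65 err 0.0 [-29.2  -8.8 126.9 -33.7  37.2 -31.4]
[462, -330, 180] 55 -65 err 0.0 [-29.2 -18.  123.4 -26.7  48.3 -40.9]
```

Call:
jog_arm:
  targets:
    - [-0.002,0,-0.002,0,0,0,0.8]
    - [-0.002,0,-0.002,0,0,0,0.8]
    - [-0.002,0,-0.002,0,0,0,0]
    - [-0.002,0,-0.002,0,0,0,0]
    - [-0.002,0,-0.002,0,0,0,0]

```text
time: 4.8
tool_pos: [563.3, 3.6, 338.8]
tcp_rot: [-179.9, 43.4, -178.6]
ft_force: [0.6, 0.4, 0.1]
finger_gap: 63.8
```

Call:
jog_arm:
  targets:
    - [0,0,0,0,0,0,0]
    - [0,0,0,0,0,0,0]
    - [0,0,0,0,0,0,0]

```text
time: 5.05
tool_pos: [563.5, 3.6, 339.1]
tcp_rot: [-179.9, 43.4, -178.6]
ft_force: [-0.2, 1.1, -0.2]
finger_gap: 85.6
```

Run:
```python
from h import *
from bench import r
x=r.sense();print({k:x[k].round(2) for k in("joint_pos","tool_pos","tcp_rot","ft_force","finger_gap") if k!="finger_gap"})
for n in("side","wrist"):
    s=r.snapshot(n);cv2.imwrite(f"pics/{n}5.png",s["pixels"][:,:,::-1])
    pickle.dump(s,open(f"pics/{n}5.pkl","wb"))
```

```text
{'joint_pos': array([  -9.81,  -42.23,  124.58,    9.31,   55.12, -103.55]), 'tool_pos': array([563.51,   3.61, 339.09]), 'tcp_rot': array([-179.93,   43.43, -178.59]), 'ft_force': array([-0.15,  1.08, -0.16])}
```

View pics/wrist5.png

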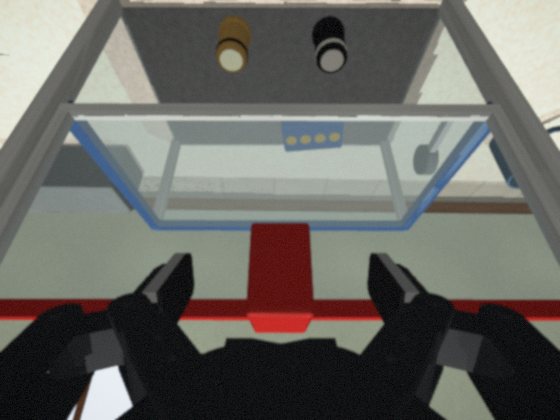

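Run:
```python
from h import *
np.set_printoptions(precision=1,suppress=True)
w=pickle.load(open("pics/wrist5.pkl","rb"))
def onx(s,u,v,x):
    o,d=ray(s,u,v);return o+d*(x-o[0])/d[0]
print("tab bottom",onx(w,281,223,546),"top",onx(w,281,316,546), w["origin"])
print("gold", onz(w,232.5,61,64),"black",onz(w,331,60,64))
crop(w,180,0,200,120,3,"pics/wc5.png")
```

```text
tab bottom [546.    2.3 327.1] top [546.    2.3 371.9] [415.2  -1.  396.4]
gold [627.9 -54.2  64. ] black [623.7  64.2  64. ]
```

View pics/wc5.png

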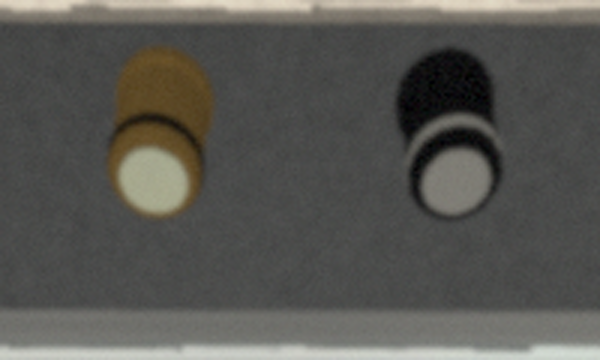

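```bash
cat >> p.py <<'E'
def check(wps,q):
    from k import ik
    p0,R0=load()
    for p1,R1 in wps:
        p1=np.array(p1,float);w=(R0.inv()*R1).as_rotvec()
        n=max(1,int(np.ceil(max(np.linalg.norm(p1-p0)/40,np.degrees(np.linalg.norm(w))/7))))
        for i in range(1,n+1):
            q1,e=ik(p0+(p1-p0)*i/n,R0*Ro.from_rotvec(w*i/n),q)
            print("%.1f"%e,np.round(q1,1),"max step %.1f"%np.abs(q1-q).max());q=q1
        p0,R0=p1,R1
E
python3 - <<'E'
from p import *
from bench import r
x=r.sense();sync()
p,R=load()
Rg=tool(52,-8);z=Rg.as_matrix()[:,2]
Gf=np.array([627.5,-54.3,42.])+3*z;Tf=Gf+18.7*z
wps=[(p+[-45,0,0],R),(np.array([530,-30,215])+18.7*z,Rg),(Tf-100*z,Rg)]
check(wps,x["joint_pos"]);go(wps,0)
print(Tf)
E
```

```text
0.0 [ -10.5  -46.8  126.9    9.6   57.5 -104. ] max step 4.6
2.1 [ -11.3  -51.2  128.9    9.9   60.2 -104.3] max step 4.3
0.0 [ -10.8  -49.6  131.3    7.9   56.9 -101.6] max step 3.3
0.0 [-10.2 -46.6 132.8   5.7  53.4 -98.6] max step 3.5
0.0 [ -9.8 -42.8 133.9   3.5  49.8 -95.4] max step 3.7
0.0 [ -9.4 -38.3 134.4   1.2  45.9 -91.9] max step 4.5
0.0 [ -9.9 -33.2 134.8   1.8  40.4 -92.9] max step 5.5
0.0 [-10.4 -27.3 134.6   2.6  34.8 -94.1] max step 5.8
0.0 [-10.9 -20.9 133.9   3.7  29.2 -95.5] max step 6.4
[[0.016, 0.001, -0.015, 0.0, 0.0, 0.0, 0], [0.033, 0.001, -0.031, 0.0, 0.0, 0.0, 0], [0.053, -0.008, -0.002, 0.027, 0.024, 0.031, 0], [0.072, -0.017, 0.027, 0.053, 0.047, 0.062, 0], [0.092, -0.026, 0.056, 0.08, 0.071, 0.093, 0]]
[[0.017, -0.008, 0.031, 0.026, 0.024, 0.031, 0], [0.027, -0.012, 0.064, 0.026, 0.024, 0.031, 0], [0.038, -0.016, 0.098, 0.026, 0.024, 0.031, 0], [0.048, -0.02, 0.131, 0.026, 0.024, 0.031, 0]]
end [579.633 -47.452 103.485] [-179.982   37.98   172.035]
[640.73  -56.159  24.9  ]
```

Run:
```python
from p import *
from bench import r
x=r.sense();sync()
p,R=load()
Rg=tool(52,-8);z=Rg.as_matrix()[:,2]
Gf=np.array([627.5,-54.3,42.])+3*z;Tf=Gf+18.7*z
wps=[(p+[-38,0,0],R),(np.array([525,-30,215])+18.7*z,Rg),(Tf-100*z,Rg)]
check(wps,x["joint_pos"]);go(wps,0)
```

```text
0.0 [ -11.1  -50.3  128.6    9.9   59.3 -104.3] max step 8.0
0.0 [ -10.6  -48.6  130.8    7.8   56.4 -101.5] max step 2.9
0.0 [-10.2 -46.3 132.7   5.7  53.3 -98.6] max step 3.1
0.0 [ -9.8 -43.3 134.1   3.5  50.  -95.5] max step 3.3
0.0 [ -9.5 -39.6 135.1   1.3  46.5 -92.1] max step 3.8
0.0 [-10.  -34.  135.3   1.9  40.7 -93. ] max step 5.7
0.0 [-10.5 -27.7 134.8   2.7  34.9 -94.2] max step 6.3
0.0 [-10.9 -20.9 133.9   3.7  29.2 -95.5] max step 6.8
[[0.028, 0.001, -0.026, 0.0, 0.0, 0.0, 0], [0.05, -0.008, 0.001, 0.027, 0.024, 0.031, 0], [0.072, -0.017, 0.028, 0.053, 0.047, 0.062, 0], [0.094, -0.026, 0.055, 0.08, 0.071, 0.093, 0], [0.116, -0.034, 0.082, 0.106, 0.095, 0.124, 0]]
[[0.008, -0.004, 0.034, 0.0, -0.0, 0.001, 0], [0.016, -0.007, 0.069, 0.0, -0.0, 0.001, 0], [0.024, -0.01, 0.104, 0.0, -0.0, 0.001, 0]]
end [579.751 -47.308 103.111] [179.976  37.979 171.965]
```

Call:
jog_arm:
  targets:
    - [0.014,0,-0.013,0,0,0,0]
    - [0.028,0.001,-0.026,0,0,0,0]
    - [0.028,0.001,-0.026,0,0,0,0]
    - [0.05,-0.008,0.001,0.027,0.024,0.031,0]
    - [0.072,-0.017,0.028,0.053,0.047,0.062,0]

```text
time: 5.57
tool_pos: [532.4, -14.9, 272.8]
tcp_rot: [180.0, 41.1, 176.6]
ft_force: [1.3, 0.1, -0.4]
finger_gap: 85.2
```

Run:
```python
from p import *
from bench import r
x=r.sense();print(x["joint_pos"],x["tool_pos"]);
sync()
p,R=load()
Rg=tool(52,-8);z=Rg.as_matrix()[:,2]
Gf=np.array([627.5,-54.3,42.])+3*z;Tf=Gf+18.7*z
wps=[(np.array([525,-30,215])+18.7*z,Rg),(Tf-100*z,Rg)]
check(wps,x["joint_pos"]);go(wps,0)
```

```text
[-10.216 -46.547 132.705   5.623  53.038 -98.51 ] [532.432 -14.91  272.836]
0.0 [ -9.8 -43.4 134.1   3.5  49.9 -95.4] max step 3.2
0.0 [ -9.5 -39.6 135.1   1.3  46.5 -92.1] max step 3.9
0.0 [-10.  -34.  135.3   1.9  40.7 -93. ] max step 5.7
0.0 [-10.5 -27.7 134.8   2.7  34.9 -94.2] max step 6.3
0.0 [-10.9 -20.9 133.9   3.7  29.2 -95.5] max step 6.8
[[0.022, -0.008, 0.029, 0.026, 0.027, 0.031, 0], [0.044, -0.016, 0.058, 0.051, 0.055, 0.062, 0], [0.054, -0.021, 0.092, 0.051, 0.055, 0.062, 0], [0.064, -0.025, 0.126, 0.051, 0.055, 0.062, 0], [0.074, -0.03, 0.16, 0.051, 0.055, 0.062, 0]]
end [580.097 -47.733 103.642] [179.958  37.984 171.967]
```

Call:
jog_arm:
  targets:
    - [0.022,-0.008,0.029,0.026,0.027,0.031,0]
    - [0.044,-0.016,0.058,0.051,0.055,0.062,0]
    - [0.054,-0.021,0.092,0.051,0.055,0.062,0]
    - [0.064,-0.025,0.126,0.051,0.055,0.062,0]
    - [0.074,-0.03,0.16,0.051,0.055,0.062,0]

```text
time: 5.98
tool_pos: [578.4, -46.8, 98.7]
tcp_rot: [179.9, 37.7, 172.1]
ft_force: [1.1, -0.2, 0.8]
finger_gap: 85.4
```

Call:
jog_arm:
  targets:
    - [0,0,0,0,0,0,0]
    - [0,0,0,0,0,0,0]

```text
time: 6.15
tool_pos: [574.9, -46.4, 94.4]
tcp_rot: [179.9, 37.0, 172.0]
ft_force: [-0.3, -0.1, 0.3]
finger_gap: 85.3
```

Run:
```python
from h import *
from bench import r
x=r.sense();print({k:x[k].round(2) for k in("joint_pos","tool_pos","tcp_rot","ft_force","finger_gap") if k!="finger_gap"})
for n in("side","wrist"):
    s=r.snapshot(n);cv2.imwrite(f"pics/{n}6.png",s["pixels"][:,:,::-1])
    pickle.dump(s,open(f"pics/{n}6.pkl","wb"))
```

```text
{'joint_pos': array([-10.88, -20.31, 133.99,   3.77,  29.4 , -95.59]), 'tool_pos': array([574.87, -46.37,  94.36]), 'tcp_rot': array([179.89,  37.02, 172.  ]), 'ft_force': array([-0.31, -0.14,  0.27])}
```

View pics/wrist6.png

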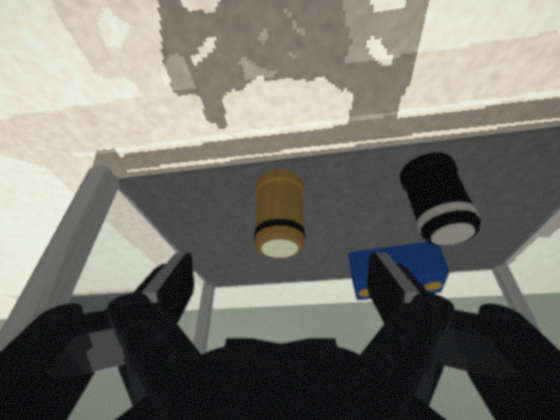

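View pics/side6.png

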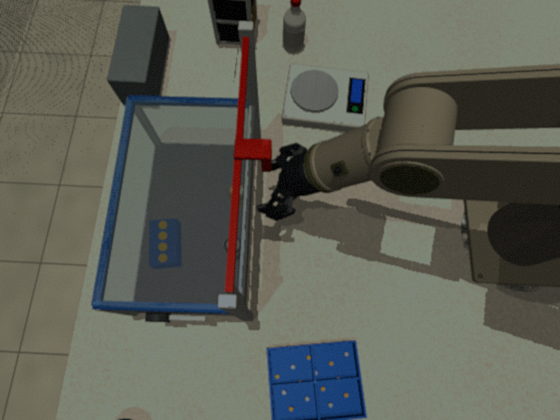

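Run:
```python
from p import *
from bench import r
w=pickle.load(open("pics/wrist6.pkl","rb"))
crop(w,230,150,100,120,5,"pics/wc6.png")
for v in (243,246,248): print(onz(w,280,v,64))
print(w["origin"])
x=r.sense();sync()
Rg=tool(52,-8);z=Rg.as_matrix()[:,2]
Gf=np.array([627.5,-54.3,43.])+3*z;Tf=Gf+18.7*z
wps=[(Tf-70*z,Rg),(Tf-45*z,Rg),(Tf-20*z,Rg),(Tf,Rg)]
check(wps,x["joint_pos"]);go(wps,0);print(Tf)
```

```text
[620.605 -54.405  64.   ]
[624.965 -55.019  64.   ]
[627.952 -55.439  64.   ]
[436.737 -28.503 171.216]
0.0 [-10.8 -14.3 131.6   4.   24.9 -95.8] max step 6.5
0.0 [-10.7  -8.9 129.5   4.5  21.5 -96.2] max step 5.5
0.0 [-10.6  -3.5 127.2   5.   18.4 -96.7] max step 5.4
0.0 [-10.5   0.7 125.3   5.5  16.1 -97.2] max step 4.2
[[-0.003, -0.001, 0.029, 0.002, -0.005, 0.001, 0], [-0.003, -0.001, 0.054, 0.002, -0.005, 0.001, 0], [-0.003, -0.001, 0.079, 0.002, -0.005, 0.001, 0], [-0.003, -0.001, 0.099, 0.002, -0.005, 0.001, 0]]
end [640.787 -56.407  25.475] [-179.999   38.015  171.981]
[640.73  -56.159  25.9  ]
```

View pics/wc6.png

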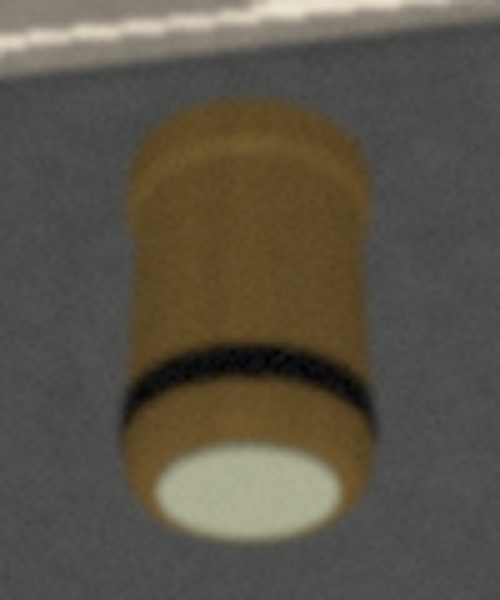

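Call:
jog_arm:
  targets:
    - [-0.003,-0.001,0.029,0.002,-0.005,0.001,0]
    - [-0.003,-0.001,0.054,0.002,-0.005,0.001,0]
    - [-0.003,-0.001,0.079,0.002,-0.005,0.001,0]
    - [-0.003,-0.001,0.099,0.002,-0.005,0.001,0]
    - [-0.003,-0.001,0.099,0.002,-0.005,0.001,0]

```text
time: 6.67
tool_pos: [641.7, -56.5, 24.9]
tcp_rot: [-180.0, 38.1, 172.0]
ft_force: [-0.4, -0.1, -0.5]
finger_gap: 85.5
```

Call:
jog_arm:
  targets:
    - [0,0,0,0,0,0,0]
    - [0,0,0,0,0,0,0]

```text
time: 6.83
tool_pos: [641.4, -56.4, 27.3]
tcp_rot: [-180.0, 38.2, 172.0]
ft_force: [-0.1, 0.5, -0.4]
finger_gap: 85.6
```

Run:
```python
from h import *
from bench import r
x=r.sense();print({k:x[k].round(2) for k in("joint_pos","tool_pos","tcp_rot","ft_force","finger_gap") if k!="finger_gap"})
for n in("side","wrist"):
    s=r.snapshot(n);cv2.imwrite(f"pics/{n}7.png",s["pixels"][:,:,::-1])
    pickle.dump(s,open(f"pics/{n}7.pkl","wb"))
```

```text
{'joint_pos': array([-10.44,   0.37, 125.35,   5.39,  16.19, -97.09]), 'tool_pos': array([641.41, -56.42,  27.34]), 'tcp_rot': array([-179.99,   38.18,  172.  ]), 'ft_force': array([-0.13,  0.5 , -0.37])}
```

View pics/wrist7.png

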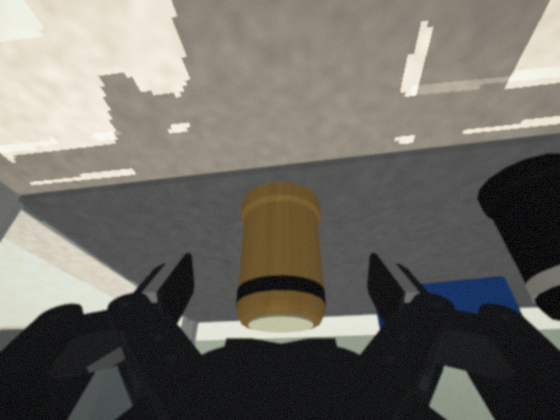

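View pics/side7.png

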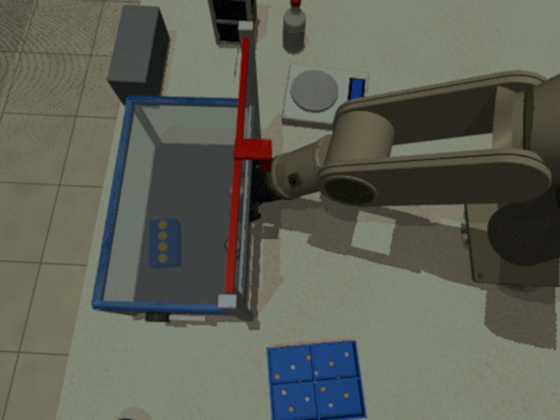

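Call:
jog_arm:
  targets:
    - [0,0,0,0,0,0,0.4]
    - [0,0,0,0,0,0,0.4]
    - [0,0,0,0,0,0,0.5]
    - [0,0,0,0,0,0,0.7]
    - [0,0,0,0,0,0,0.7]
  newtons: 40

```text
time: 7.35
tool_pos: [639.8, -56.2, 23.7]
tcp_rot: [180.0, 37.9, 172.0]
ft_force: [-5.2, 1.0, 7.3]
finger_gap: 36.8
```

Call:
jog_arm:
  targets:
    - [0,0,0,0,0,0,0.7]
    - [0,0,0,0,0,0,0.7]
    - [0,0,0,0,0,0,0.7]

```text
time: 7.6
tool_pos: [639.8, -56.2, 23.7]
tcp_rot: [180.0, 37.9, 172.0]
ft_force: [-6.6, 1.5, 7.8]
finger_gap: 37.0
```

Run:
```python
from h import *
from bench import r
x=r.sense();print({k:x[k].round(2) for k in("joint_pos","tool_pos","tcp_rot","ft_force")},x["finger_gap"])
s=r.snapshot("wrist");cv2.imwrite(f"pics/wrist8.png",s["pixels"][:,:,::-1])
```

```text
{'joint_pos': array([-10.45,   0.7 , 125.37,   5.4 ,  16.12, -97.12]), 'tool_pos': array([639.84, -56.25,  23.69]), 'tcp_rot': array([180.  ,  37.9 , 171.99]), 'ft_force': array([-6.59,  1.49,  7.83])} 37.02338814838632
```

View pics/wrist8.png

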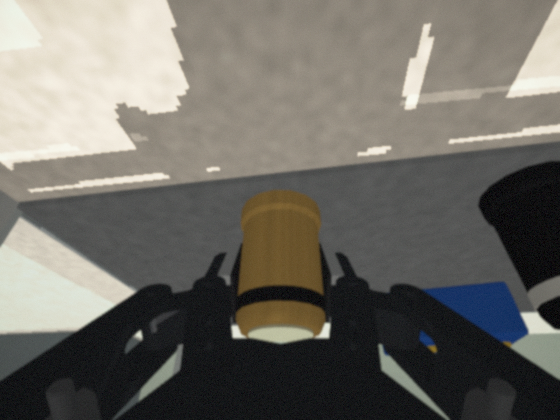

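```bash
sed -i 's#/40,#/STEP,#; s#(w))/7)#(w))/RS)#' p.py; sed -i '1a STEP=40;RS=7' p.py; grep -n STEP p.py
cat > s.py <<'E'
import p
from p import *
p.STEP=25;p.RS=5
TI=52.1
def W(S,base,yaw):
    b=np.radians(yaw); return (np.array([S[0]+11.9*np.cos(b),S[1]+11.9*np.sin(b),base+19.7]),tool(TI,yaw))
E
python3 - <<'E'
from s import *
from bench import r
x=r.sense();sync()
wps=[W((628,-55),13,-8),W((520,-57),72,-8),W((510,-130),95,-18),W((490,-230),95,-32),W((462,-330),90,-40)]
check(wps,x["joint_pos"]);go(wps,0.7)
E
```

```text
2:STEP=40;RS=7
20:        n=max(1,int(np.ceil(max(np.linalg.norm(p1-p0)/STEP,np.degrees(np.linalg.norm(w))/RS))))
40:        n=max(1,int(np.ceil(max(np.linalg.norm(p1-p0)/STEP,np.degrees(np.linalg.norm(w))/RS))))
0.0 [-10.6  -0.4 125.4   5.3  17.2 -97.1] max step 1.1
0.0 [-11.2  -5.6 128.7   6.   19.1 -98.2] max step 5.2
0.0 [-11.9 -11.2 132.    6.6  21.4 -99.2] max step 5.6
0.0 [ -12.7  -17.1  135.3    7.    24.2 -100.1] max step 6.0
0.0 [ -13.6  -23.6  138.5    7.4   27.4 -101. ] max step 6.4
0.0 [ -14.6  -30.6  141.7    7.8   31.4 -101.8] max step 7.0
0.0 [ -16.3  -31.3  141.5    6.6   32.2 -100.2] max step 1.7
0.0 [-17.9 -31.9 141.2   5.6  33.  -98.6] max step 1.7
0.0 [-19.6 -32.3 140.8   4.5  33.7 -97. ] max step 1.7
0.0 [-21.2 -32.4 140.2   3.5  34.4 -95.4] max step 1.6
0.0 [-23.  -32.  140.    2.4  34.2 -93.8] max step 1.8
0.0 [-24.8 -31.4 139.6   1.3  33.9 -92. ] max step 1.8
0.0 [-26.5 -30.5 139.    0.1  33.6 -90.1] max step 1.9
0.0 [-28.1 -29.5 138.4  -1.2  33.2 -88.2] max step 2.0
0.0 [-29.8 -28.2 137.6  -2.5  32.8 -86.1] max step 2.1
0.0 [-32.2 -27.3 137.1  -1.6  32.3 -87
[... 558 characters left out ...]
34, 0.7], [0.002, -0.041, -0.031, 0.053, 0.0, 0.069, 0.7], [-0.001, -0.06, -0.036, 0.08, 0.0, 0.103, 0.7], [-0.005, -0.079, -0.04, 0.107, 0.0, 0.138, 0.7]]
[[-0.002, -0.021, 0.001, 0.03, 0.0, 0.038, 0.7], [-0.003, -0.042, 0.003, 0.06, 0.0, 0.077, 0.7], [-0.005, -0.063, 0.004, 0.09, 0.0, 0.115, 0.7], [-0.007, -0.084, 0.005, 0.12, 0.0, 0.154, 0.7], [-0.009, -0.104, 0.007, 0.15, 0.0, 0.192, 0.7]]
[[-0.004, -0.021, 0.004, 0.017, 0.0, 0.022, 0.7], [-0.008, -0.041, 0.009, 0.035, 0.0, 0.044, 0.7], [-0.012, -0.061, 0.013, 0.052, 0.0, 0.066, 0.7], [-0.016, -0.081, 0.017, 0.069, 0.0, 0.089, 0.7], [-0.02, -0.102, 0.022, 0.086, 0.0, 0.111, 0.7]]
end [ 471.204 -338.002  109.503] [179.98   37.901 139.966]
```

Call:
jog_arm:
  targets:
    - [-0.003,0,-0.004,0,0,0,0.7]
    - [-0.005,0,-0.007,0,0,0,0.7]
    - [-0.005,0,-0.007,0,0,0,0.7]
    - [-0.005,0,-0.007,0,0,0,0.7]

```text
time: 7.98
tool_pos: [638.9, -56.2, 31.5]
tcp_rot: [180.0, 37.8, 172.0]
ft_force: [0.0, -1.2, -4.6]
finger_gap: 36.7
```

Run:
```python
from s import *
from bench import r
s=r.snapshot("wrist");cv2.imwrite(f"pics/wrist9.png",s["pixels"][:,:,::-1])
x=r.sense();print(x["tool_pos"],x["ft_force"],x["finger_gap"]);sync()
wps=[W((520,-57),72,-8),W((510,-130),95,-18),W((490,-230),95,-32),W((462,-330),90,-40)]
go(wps,0.7)
```

```text
[638.802 -56.194  31.316] [ 0.14   0.061 -4.479] 37.06430907946306
[[0.009, -0.003, -0.022, -0.0, -0.0, -0.0, 0.7], [0.019, -0.007, -0.045, -0.0, -0.001, -0.0, 0.7], [0.028, -0.01, -0.067, -0.0, -0.001, -0.0, 0.7], [0.037, -0.014, -0.09, -0.0, -0.001, -0.0, 0.7], [0.046, -0.017, -0.112, -0.0, -0.001, -0.0, 0.7]]
[[-0.003, -0.019, -0.005, 0.027, -0.0, 0.034, 0.7], [-0.007, -0.038, -0.01, 0.053, -0.0, 0.069, 0.7], [-0.01, -0.057, -0.014, 0.08, -0.0, 0.103, 0.7], [-0.014, -0.076, -0.019, 0.107, -0.0, 0.137, 0.7], [-0.013, -0.097, -0.019, 0.137, -0.0, 0.176, 0.7]]
[[-0.002, -0.021, 0.002, 0.03, -0.0, 0.039, 0.7], [-0.005, -0.042, 0.004, 0.06, -0.0, 0.077, 0.7], [-0.008, -0.062, 0.006, 0.09, -0.0, 0.116, 0.7], [-0.01, -0.083, 0.008, 0.12, -0.0, 0.154, 0.7], [-0.011, -0.104, 0.01, 0.137, -0.0, 0.176, 0.7]]
[[-0.004, -0.02, 0.004, 0.017, -0.0, 0.022, 0.7], [-0.009, -0.04, 0.009, 0.034, -0.0, 0.044, 0.7], [-0.013, -0.06, 0.014, 0.052, -0.0, 0.066, 0.7], [-0.018, -0.08, 0.018, 0.069, -0.0, 0.088, 0.7]]
end [ 471.238 -337.339  110.269] [-179.962   37.88   140.037]
```

View pics/wrist9.png

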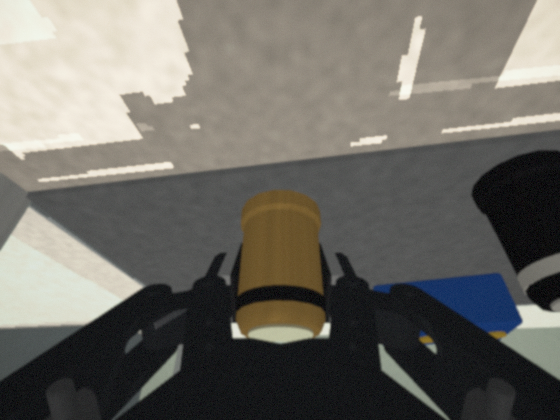

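Lifted with the module (about 4.5 N), and its pose in the grip is unchanged. Carrying it out.

Call:
jog_arm:
  targets:
    - [0.009,-0.003,-0.022,0,0,0,0.7]
    - [0.019,-0.007,-0.045,0,-0.001,0,0.7]
    - [0.028,-0.01,-0.067,0,-0.001,0,0.7]
    - [0.037,-0.014,-0.09,0,-0.001,0,0.7]
    - [0.046,-0.017,-0.112,0,-0.001,0,0.7]

```text
time: 8.45
tool_pos: [531.3, -58.2, 91.2]
tcp_rot: [180.0, 37.8, 172.0]
ft_force: [0.2, -0.0, -3.3]
finger_gap: 37.0
```

Call:
jog_arm:
  targets:
    - [-0.003,-0.019,-0.005,0.027,0,0.034,0.7]
    - [-0.007,-0.038,-0.01,0.053,0,0.069,0.7]
    - [-0.01,-0.057,-0.014,0.08,0,0.103,0.7]
    - [-0.014,-0.076,-0.019,0.107,0,0.137,0.7]
    - [-0.013,-0.097,-0.019,0.137,0,0.176,0.7]

```text
time: 8.87
tool_pos: [518.3, -155.3, 116.6]
tcp_rot: [180.0, 38.1, 159.1]
ft_force: [0.7, -0.4, -3.7]
finger_gap: 36.8
```

Call:
jog_arm:
  targets:
    - [-0.002,-0.021,0.002,0.03,0,0.039,0.7]
    - [-0.005,-0.042,0.004,0.06,0,0.077,0.7]
    - [-0.008,-0.062,0.006,0.09,0,0.116,0.7]
    - [-0.01,-0.083,0.008,0.12,0,0.154,0.7]
    - [-0.011,-0.104,0.01,0.137,0,0.176,0.7]

```text
time: 9.28
tool_pos: [494.4, -257.4, 113.4]
tcp_rot: [180.0, 37.9, 146.3]
ft_force: [-0.4, 0.6, -4.4]
finger_gap: 36.8
```

Call:
jog_arm:
  targets:
    - [-0.004,-0.02,0.004,0.017,0,0.022,0.7]
    - [-0.009,-0.04,0.009,0.034,0,0.044,0.7]
    - [-0.013,-0.06,0.014,0.052,0,0.066,0.7]
    - [-0.018,-0.08,0.018,0.069,0,0.088,0.7]
    - [-0.018,-0.08,0.018,0.069,0,0.088,0.7]

```text
time: 9.7
tool_pos: [470.6, -339.8, 110.5]
tcp_rot: [-179.9, 37.9, 139.8]
ft_force: [0.4, 0.4, -2.7]
finger_gap: 36.9
```

Call:
jog_arm:
  targets:
    - [0,0,0,0,0,0,0.7]
    - [0,0,0,0,0,0,0.7]

```text
time: 9.87
tool_pos: [471.2, -336.9, 109.8]
tcp_rot: [180.0, 37.8, 140.0]
ft_force: [0.2, -0.9, -3.6]
finger_gap: 36.8
```

Run:
```python
from h import *
from bench import r
x=r.sense();print({k:x[k].round(2) for k in("joint_pos","tool_pos","tcp_rot","ft_force","qd")},x["finger_gap"])
for n in("side","wrist","top"):
    s=r.snapshot(n);cv2.imwrite(f"pics/{n}10.png",s["pixels"][:,:,::-1])
    pickle.dump(s,open(f"pics/{n}10.pkl","wb"))
```

```text
{'joint_pos': array([-41.05, -22.  , 133.76,   1.29,  30.41, -91.95]), 'tool_pos': array([ 471.19, -336.93,  109.84]), 'tcp_rot': array([179.99,  37.84, 140.  ]), 'ft_force': array([ 0.22, -0.91, -3.63]), 'qd': array([ 0.8 , -0.5 ,  0.34, -0.06, -0.03, -0.09])} 36.81718453892718
```

View pics/wrist10.png

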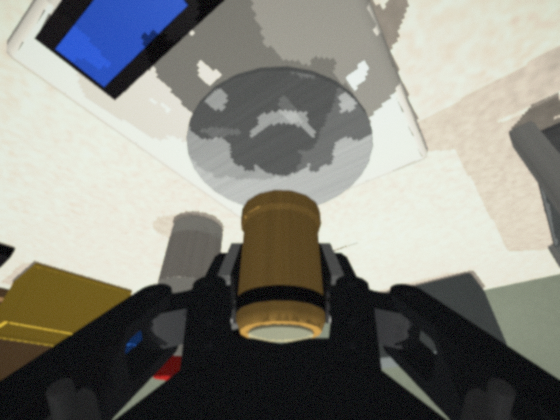

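View pics/side10.png

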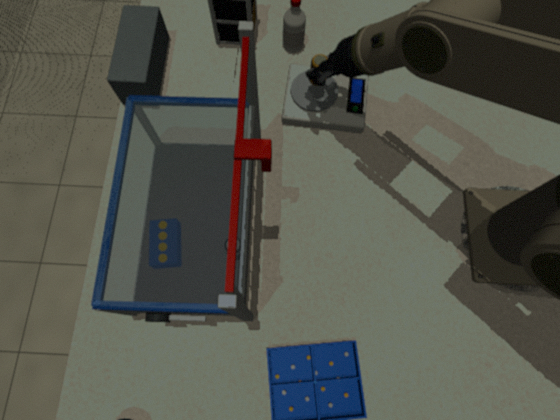

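View pics/top10.png

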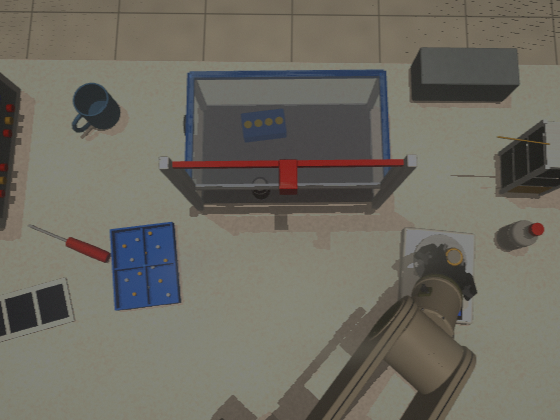

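Run:
```python
from s import *
from bench import r
w=pickle.load(open("pics/wrist10.pkl","rb"))
pts=[(187.5,135),(372.5,137),(281,66.5),(200,104),(361,105),(195,165),(365,167)]
X=np.array([onz(w,*q,45)[:2] for q in pts]);print(X)
A=np.c_[2*X,np.ones(len(X))];s=np.linalg.lstsq(A,(X**2).sum(1),rcond=None)[0];print("centre",s[:2],"rad",np.sqrt(s[2]+s[0]**2+s[1]**2))
crop(w,170,50,220,190,3.5,"pics/wc10.png")
t=pickle.load(open("pics/top10.pkl","rb"));sd=pickle.load(open("pics/side10.pkl","rb"))
crop(t,395,220,90,110,5,"pics/tc10.png")
```

```text
[[ 413.488 -361.579]
 [ 484.642 -278.947]
 [ 417.31  -293.167]
 [ 405.259 -339.111]
 [ 460.656 -273.937]
 [ 431.582 -378.59 ]
 [ 504.806 -294.026]]
centre [ 460.84  -330.179] rad 56.6395187524145
```

View pics/wc10.png

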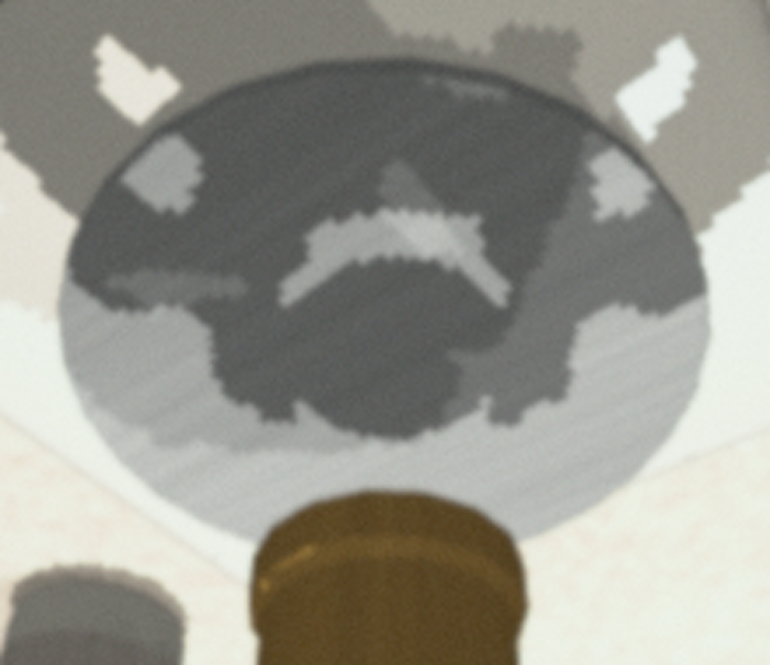

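View pics/tc10.png

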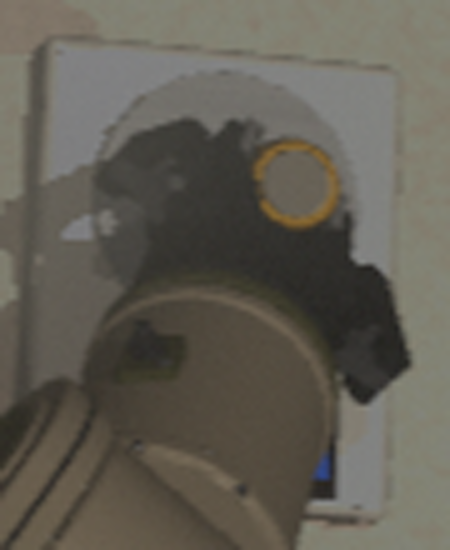

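Run:
```python
from s import *
from bench import r
t=pickle.load(open("pics/top10.pkl","rb"));print(onz(t,454.4,256.8,150))
x=r.sense();sync();p_,R_=load()
wps=[W((461.2,-330),60,-40),W((461.2,-330),53,-40),W((461.2,-330),49,-40),W((461.2,-330),46.5,-40)]
check(wps,x["joint_pos"]);go(wps,0.7)
```

```text
[ 460.763 -330.426  150.   ]
0.0 [-41.2 -20.2 134.4   1.6  28.  -92.4] max step 2.4
0.0 [-41.3 -18.3 134.8   1.8  25.7 -92.7] max step 2.4
0.0 [-41.3 -17.4 134.9   1.9  24.6 -92.8] max step 1.1
0.0 [-41.3 -16.8 135.    2.   23.9 -92.8] max step 0.6
0.0 [-41.3 -16.5 135.1   2.   23.5 -92.9] max step 0.4
[[0.01, -0.001, 0.012, 0.0, -0.0, 0.001, 0.7], [0.019, -0.002, 0.024, 0.001, -0.0, 0.001, 0.7], [0.023, -0.002, 0.029, 0.001, -0.0, 0.001, 0.7], [0.026, -0.002, 0.033, 0.001, -0.0, 0.001, 0.7], [0.027, -0.002, 0.035, 0.001, -0.0, 0.001, 0.7]]
end [ 470.547 -338.242   66.104] [-179.983   37.893  140.006]
```

Call:
jog_arm:
  targets:
    - [0.01,0,0.012,0,0,0,0.7]
    - [0.018,-0.001,0.023,0,0,0.001,0.7]
    - [0.023,-0.001,0.029,0,0,0.001,0.7]
    - [0.025,-0.001,0.032,0,0,0.001,0.7]
    - [0.025,-0.001,0.032,0,0,0.001,0.7]

```text
time: 10.43
tool_pos: [470.5, -337.2, 68.6]
tcp_rot: [180.0, 37.8, 140.0]
ft_force: [-0.4, 0.5, -4.6]
finger_gap: 37.5
```

Call:
jog_arm:
  targets:
    - [0,0,0,0,0,0,0.7]
    - [0,0,0,0,0,0,0.7]
    - [0,0,0,0,0,0,0.7]

```text
time: 10.68
tool_pos: [471.5, -338.6, 71.3]
tcp_rot: [180.0, 38.0, 140.0]
ft_force: [0.8, -0.0, -4.1]
finger_gap: 36.8
```

Run:
```python
from s import *
from bench import r
x=r.sense();print(x["tool_pos"],x["tcp_rot"],x["ft_force"])
w=r.snapshot("wrist");crop(w,150,50,260,290,2,"pics/wc11.png");cv2.imwrite("pics/wrist11.png",w["pixels"][:,:,::-1])
pickle.dump(w,open("pics/wrist11.pkl","wb"))
```

```text
[ 471.53  -338.595   71.254] [179.967  38.025 139.954] [ 0.775 -0.03  -4.066]
```

View pics/wc11.png

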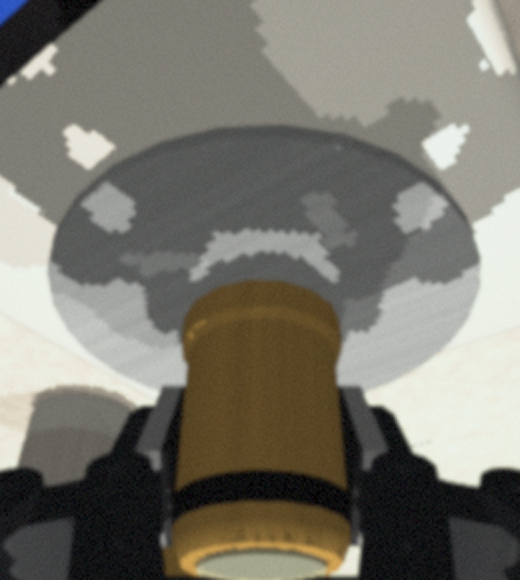

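Call:
jog_arm:
  targets:
    - [0.001,0,0.001,0,0,0,0.7]
    - [0.001,0,0.002,0,0,0,0.7]
    - [0.002,0,0.0025,0,0,0,0.7]
    - [0.002,0,0.0025,0,0,0,0.7]

```text
time: 11.07
tool_pos: [470.7, -337.9, 66.4]
tcp_rot: [180.0, 37.9, 139.9]
ft_force: [0.4, -0.1, -4.9]
finger_gap: 37.2
```

Call:
jog_arm:
  targets:
    - [0,0,0.001,0,0,0,0.7]
    - [0.001,0,0.001,0,0,0,0.7]
    - [0.001,0,0.001,0,0,0,0.7]
    - [0.001,0,0.001,0,0,0,0.7]

```text
time: 11.4
tool_pos: [470.6, -337.9, 65.2]
tcp_rot: [180.0, 37.9, 139.9]
ft_force: [-0.5, 0.6, -4.3]
finger_gap: 37.4
```

Call:
jog_arm:
  targets:
    - [0,0,0.001,0,0,0,0.7]
    - [0.001,0,0.001,0,0,0,0.7]
    - [0.001,0,0.001,0,0,0,0.7]

```text
time: 11.65
tool_pos: [471.2, -338.3, 64.8]
tcp_rot: [180.0, 38.0, 140.0]
ft_force: [0.9, -0.3, -2.8]
finger_gap: 36.7
```

Contact beginning (−4.3 → −2.8 N, z 64.8 against the expected 64.7). A little further.

Call:
jog_arm:
  targets:
    - [0,0,0.001,0,0,0,0.7]
    - [0,0,0.001,0,0,0,0.7]
    - [0,0,0.001,0,0,0,0.7]

```text
time: 11.9
tool_pos: [472.0, -339.0, 64.7]
tcp_rot: [180.0, 38.1, 140.0]
ft_force: [-1.9, 1.7, 3.8]
finger_gap: 37.2
```

Call:
jog_arm:
  targets:
    - [0,0,0,0,0,0,0.45]
    - [0,0,0,0,0,0,0.3]
    - [0,0,0,0,0,0,0]
    - [0,0,0,0,0,0,0]
    - [0,0,0,0,0,0,0]

```text
time: 12.32
tool_pos: [471.0, -338.2, 63.1]
tcp_rot: [180.0, 37.9, 139.9]
ft_force: [-0.2, 0.5, -0.4]
finger_gap: 85.5
```

Call:
jog_arm:
  targets:
    - [0,0,0,0,0,0,0]
    - [0,0,0,0,0,0,0]

```text
time: 12.48
tool_pos: [471.1, -338.2, 63.1]
tcp_rot: [180.0, 37.9, 140.0]
ft_force: [-1.1, 0.2, -0.2]
finger_gap: 85.5
```

Run:
```python
from s import *
from bench import r
x=r.sense();print(x["tool_pos"],x["tcp_rot"],x["ft_force"],x["finger_gap"])
w=r.snapshot("wrist");cv2.imwrite("pics/wrist12.png",w["pixels"][:,:,::-1])
sync();p0,R=load();z=R.as_matrix()[:,2]
p.STEP=30
wps=[(p0-60*z,R),(p0-90*z+[0,0,30],R),(p0-90*z+[0,0,90],R)]
check(wps,x["joint_pos"]);go(wps,0)
```

```text
[ 471.06  -338.209   63.132] [179.965  37.914 139.951] [-1.073  0.201 -0.233] 85.47498517749914
0.0 [-41.3 -20.7 136.6   1.9  26.2 -92.7] max step 4.8
0.0 [-41.4 -25.6 138.2   1.7  29.5 -92.6] max step 4.9
0.0 [-41.4 -30.6 139.5   1.6  33.1 -92.5] max step 5.0
0.0 [-41.5 -35.8 139.7   1.5  38.2 -92.3] max step 5.3
0.0 [-41.5 -40.5 139.5   1.4  43.1 -92.2] max step 4.9
0.0 [-41.5 -42.3 137.3   1.3  47.2 -92. ] max step 4.0
0.0 [-41.5 -43.6 134.8   1.2  50.9 -91.9] max step 3.7
[[-0.0, -0.0, -0.02, 0.0, 0.0, 0.0, 0], [0.0, 0.0, -0.04, 0.0, 0.0, 0.0, 0], [0.0, -0.0, -0.06, 0.0, 0.0, 0.0, 0], [-0.009, 0.0, -0.087, 0.0, 0.0, 0.0, 0], [-0.018, 0.0, -0.114, 0.0, 0.0, 0.0, 0]]
[[-0.019, 0.0, -0.023, 0.0, 0.0, 0.0, 0], [-0.037, 0.0, -0.047, 0.0, 0.0, 0.0, 0]]
end [ 428.488 -302.574  223.989] [179.964  37.918 139.948]
```

View pics/wrist12.png

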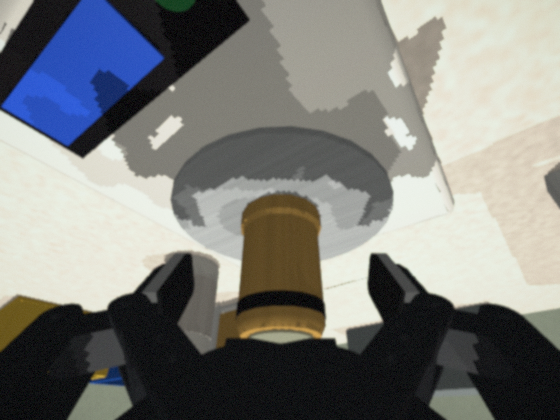

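The module stands free on the pan between the open fingers. Retreating.

Call:
jog_arm:
  targets:
    - [0,0,-0.01,0,0,0,0]
    - [0,0,-0.03,0,0,0,0]
    - [0,0,-0.05,0,0,0,0]
    - [-0.009,0,-0.08,0,0,0,0]
    - [-0.018,0,-0.11,0,0,0,0]

```text
time: 12.95
tool_pos: [428.8, -302.8, 160.2]
tcp_rot: [180.0, 37.7, 139.9]
ft_force: [0.0, 0.2, 0.4]
finger_gap: 85.4
```

Call:
jog_arm:
  targets:
    - [-0.019,0,-0.023,0,0,0,0]
    - [-0.037,0,-0.047,0,0,0,0]
    - [-0.037,0,-0.047,0,0,0,0]
    - [-0.037,0,-0.047,0,0,0,0]

```text
time: 13.28
tool_pos: [431.4, -305.1, 224.5]
tcp_rot: [180.0, 38.2, 140.0]
ft_force: [-0.2, 0.8, -0.5]
finger_gap: 85.7
```

Run:
```python
from h import *
from bench import r
x=r.sense();print({k:x[k].round(2) for k in("joint_pos","tool_pos","ft_force","qd")})
for n in("side","wrist","top"):
    s=r.snapshot(n);cv2.imwrite(f"pics/{n}13.png",s["pixels"][:,:,::-1])
    pickle.dump(s,open(f"pics/{n}13.pkl","wb"))
    if n=="top": crop(s,390,215,100,115,5,"pics/tc13.png")
    if n=="side": crop(s,220,20,160,130,4,"pics/sc13.png")
```

```text
{'joint_pos': array([-41.45, -43.05, 134.63,   1.16,  50.19, -91.84]), 'tool_pos': array([ 431.42, -305.07,  224.51]), 'ft_force': array([-0.25,  0.82, -0.49]), 'qd': array([-0.02,  2.18,  3.63,  0.01, -0.34, -0.1 ])}
```

View pics/wrist13.png

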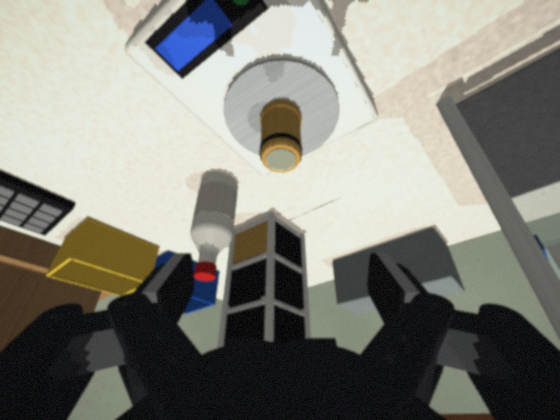

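View pics/sc13.png

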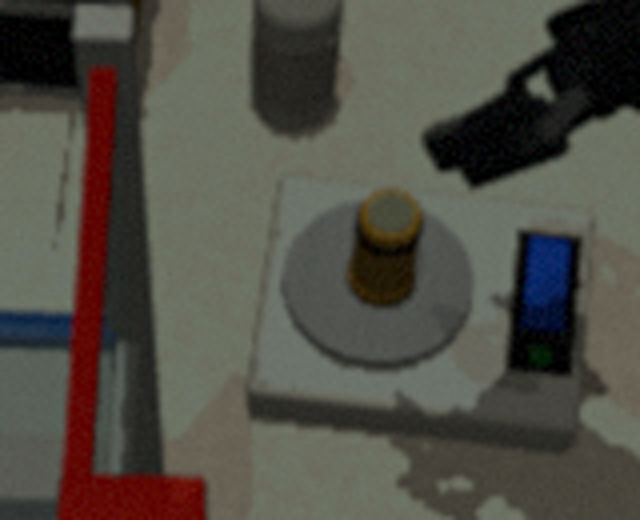

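View pics/tc13.png

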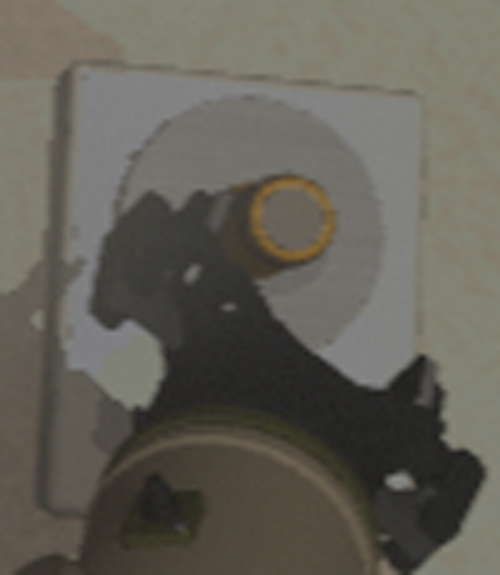

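Run:
```python
from h import *
np.set_printoptions(precision=1,suppress=True)
t=pickle.load(open("pics/top13.pkl","rb"));s=pickle.load(open("pics/side13.pkl","rb"));w=pickle.load(open("pics/wrist13.pkl","rb"))
print(onz(t,390+292/5,215+218/5,105),onz(s,317.75,74.25,105),onz(w,280.5,157,105))
def red(S):
    p=S["pixels"].astype(int);m=(p[...,0]>90)&(p[...,1]<60)&(p[...,2]<60);return blob(m)[1:]
s5=pickle.load(open("pics/side5.pkl","rb"))
print("sash red blob after release / now:",red(s5),red(s))
```

```text
[ 461.2 -331.9  105. ] [ 460.  -326.8  105. ] [ 459.5 -330.8  105. ]
sash red blob after release / now: (array([ 234,   37,   38,  122, 1320], dtype=int32), array([247.3, 119.4])) (array([ 235,   38,   36,  120, 1184], dtype=int32), array([247.2, 120.6]))
```

View pics/side13.png

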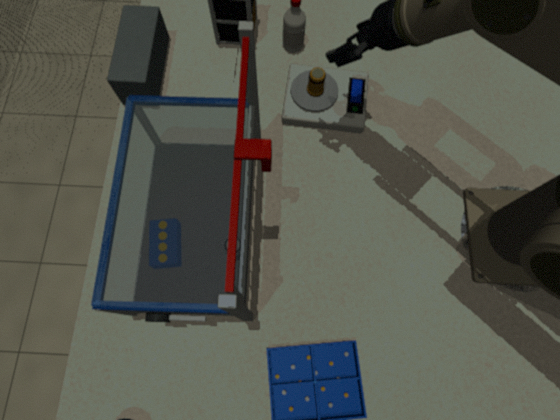

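Call:
jog_arm:
  targets:
    - [0,0,0,0,0,0,0]
    - [0,0,0,0,0,0,0]
    - [0,0,0,0,0,0,0]
    - [0,0,0,0,0,0,0]
    - [0,0,0,0,0,0,0]

```text
time: 13.85
tool_pos: [430.3, -304.1, 220.4]
tcp_rot: [180.0, 37.9, 139.9]
ft_force: [-0.4, -0.0, 0.6]
finger_gap: 85.1
```

Run:
```python
from h import *
from bench import r
s=r.snapshot("side")
p=s["pixels"].astype(int);m=(p[...,0]>90)&(p[...,1]<60)&(p[...,2]<60);print(blob(m)[1:])
print(r.sense()["time"],r.hand_in())
```

```text
(array([ 235,   38,   36,  120, 1184], dtype=int32), array([247.24239865, 120.30658784]))
the job is handed in; nothing more can be done
13.9 None
```

The sash is up and holding by itself, and the gold telescope module stands upright near the middle of the balance pan. I handed the job in at 13.9 s, with the gripper open and clear of everything.

- **Sash:** I lifted it by the red tab and let go at about 185 mm of its 190 mm travel. In the side view it had shifted by only about a pixel between letting go and the end.
- **Module:** I took it out under the sash, carried it upright and lowered it until the wrist force showed it resting (about 4 N), then released it and backed off. The star tracker and battery box were not touched.
- **Position on the pan:** The top and wrist cameras put the module about 2 mm from the pan centre at (461, −330). The side camera reads about 3 mm off at (460, −327), but it read the pan itself about 3 mm off in the same direction, so that is probably calibration.
- **Forces:** The largest I read was about 31 N at the wrist, while closing on the tab, well under the 120 N limit.
- **One snag:** On the first approach to the tab, the tilted pose ran into the joint-range limits, so the arm stopped short. No limit was passed, and I re-planned from the measured pose.

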